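# Set up the drilling station

### The arm

A 7-joint arm with a two-finger parallel gripper is mounted at the origin on the work surface. World frame = base frame: x ahead of the robot, y to its left, z up, the work surface at z = 0. Lengths are in mm, angles in rad, forces in N, time in s.
With the tool pointing down it reaches from about 400 to 925 mm from the base axis. Payload 5.6 kg.
Tool frame: the origin (TCP) lies on the centre line of the jaws, within the pads' length; the fingertips stand ctrl.tcp_to_tips ahead of it and the grasp point (between the pads) lies 2 mm behind it (ctrl.tcp_to_tips is the distance from the TCP to the fingertips, in mm); z points along the fingers, y is the line along which they close (so a half turn about z gives the same grasp; the last joint's range is limited). The gripper opens to 85 mm and grips with 20 to 120 N. Pads are 22 mm wide; open, the fingers measure 114 mm over their backs; the gripper's body (76 mm by 85 mm) begins 54 mm behind the grasp point. The pads swing forward as they close: fully open they stand 13 mm farther back than shut.
Start: joints at [-1.233, 0.468, -0.012, 1.603, 0.006, 1.071, -0.056], TCP at [241.62, 603.43, 248.29] pointing down, gripper open.
Joint ranges: [-2.53, 2.53], [-0.31, 2.02], [-1.57, 1.55], [0.28, 2.44], [-1.29, 4.43], [0.15, 1.84], [-2.92, 2.92]. Speed limits (rad/s): [2.57, 2.57, 3.14, 3.14, 3.14, 3.14, 3.14].

### API

Orientations are given as a unit quaternion [x, y, z, w].
In Python, from cell import ctrl, cams gives the robot as it stands.
- The arm moves only by the tool carry_out, never from a script. Its argument "commands" is text: rows parted by semicolons, each of 7 numbers parted by spaces: the shift along the tool's x, y, z in cm, then the turn, a rotation vector about the tool's x, y, z in units of 6 degrees (1.0 is 6 degrees), then the finger opening in cm, from 0 to 8.54. In form: tx ty tz ax ay az fingers; .... A call has 1 to 20 rows; each row shifts and turns the commanded pose from where the row before left it, along the tool's axes as they then stand; what a row does not reach is not made up. A row lasts 1/12 s, in which the tool goes at most 41.7 mm and 7.16 degrees, less where a joint would pass 70% of its speed; a pose out of reach is approached as far as the arm can. A call with a gripper value outside its range is refused whole. The fingers move at their own pace and stop on an object; "squeeze" is the grip in N (left out, the last holds). Time passes only in rows, so rows that do not move let the fingers close. It gives the time, the measured TCP pose, the force, the opening and the grip force at its end, in the units of the state.
- ctrl.observe(): the state, without advancing time (a new reading comes with each control period).
- cams.snapshot(name): name is "scene" or "side" or "wrist"; returns (picture, depth): 480x640x3 uint8, blue, green, red; 480x640 float32, mm along the optical axis (not along the pixel's ray), 0 where there is no reading.
- cams.camera_model(name): a dict with "fx", "fy", "cx", "cy" (pixels), "rvec" (rotation vector, rad) and "tvec" (3), from world to camera coordinates, as OpenCV has them. Camera axes: x right, y down, z forward; pixel columns grow to the right and rows downward; lengths in mm; the calibration is good to about 2 mm. A picture is of the moment at which its call begins: read the wrist's pose just before it. camera_model takes no time and is no camera call; for the wrist camera it gives the pose at the moment of the call.
- ctrl.job_done(): hands the job in; it is judged then, once.
Trained networks look in the newest picture that a camera, given by its name, has taken for a name from the list of things; names that differ only in an ending like _2 or _b are one class to them, and where a whole thing is asked for, a point or a joint stands for the part that bears it (a point fixed in the world has none). Each returns a list of dicts, best first, with "p" (0 to 1); they miss things now and then, are a little off and sometimes report something else, mostly with a low value. They report only what shows in the picture. A call takes as long as a camera call. They do not tell look-alikes from the thing itself.
- cams.regions_of(camera, name): "region" (480x640 bool, what is visible of it) and "extent" ([centre column, centre row, width, height] in pixels, round what is visible of it).
- cams.place_of(camera, name): "point" ([column, row] in pixels: a listed point, or the origin of a listed thing).
The state is a dict: "t": time; "joint_pos": joint angles; "joint_vel": joint speeds; "joint_torque": joint torques, N m; "position": TCP position; "eef_rot": TCP orientation; "ft_force": force on the tool from outside, world axes, zero at the start; "moment": the same for the moment, N m; "grip_width": finger opening in mm; "finger_force": force on a finger pad.
Only numpy, scipy, OpenCV 4.12 (cv2) and the standard library are available. Lean on these libraries where they do the work, as an engineer would, in place of code of your own. Each camera call takes 0.05 s, during which the arm holds its last target. There are 200 camera calls.

### The job

Get the drilling station ready: lay the wooden blank on the sloping corner jig so that it slides fully home into the low corner, its long side along the long fence, then lay the drill guide on top of it, grip bar up, so that it slides fully home into the same corner. Click every flat wood bit that is there by its shank squarely into the clips of the rail, pressed right down, blades pointing away from the robot, in order of size with the narrowest at the end with the round-headed post (empty clips may be anywhere); leave everything else on the table where it is.

Things in the scene. Friction and masses are not known exactly. Their poses are not given: they have to be found in the camera images.
- rail: Fixed aluminium bar, 300 mm along y, 30 mm wide in x (x away from the robot), flat top at z 30 mm. Origin under its middle, at table height. Five pairs of sprung steel jaws at y -100, -50, 0, 50, 100 mm, 14 mm long in x, round heads up to z 48 mm. A 10 mm shank laid along x and pressed straight down parts the jaws (about 10 N), clicks below their heads and rests on the bar.
- clip1 (a point): Middle of clip 1's seat on top of the bar (30 mm above the table), at -100 mm along the rail's y.
- clip5 (a point): Middle of clip 5's seat on top of the bar (30 mm above the table), at 100 mm along the rail's y.
- end_post_c (a point): Foot (on top of the bar) of the black round-headed post, 43 mm tall, head 22 mm across, on one end of the rail, 38 mm beyond the last clip: the narrowest bit goes at this end. It may be either end; the other end has a flat black cap 8 mm high.
- jig_plate: Fixed white slippery sloping plate of the corner jig. Origin: its low corner, on the surface, where two plywood fences meet, 24 mm above the table. x: along the long fence (150 mm); y: along the short fence (110 mm); each climbs at about 18 degrees; z square off the plate. The fences, 10 mm thick, stand 44 mm above the plate at its edges y = 0 and x = 0. Things slide down by themselves.
- blank: Wooden blank, 100 (x) by 60 (y) by 25 mm (z), about 0.1 kg. Origin: centre of its underside. Home in the jig its origin lies at x 50, y 30, z 0 mm of jig_plate, long side along the long fence (either way round).
- guide: Aluminium drill guide, 0.18 kg: plate 100 (x) by 60 (y) by 8 mm, slippery, with four dark holes; on its middle a black upright grip bar 50 mm long (x), 14 mm wide (y), z 8 to 38 mm. Origin: centre of its underside. Home on the blank its origin lies at x 50, y 30, z 25 mm of jig_plate, long side along the long fence (either way round).
- bit_a: Flat wood bit, blade 16 mm wide, 111 mm long in all; may be absent. x: shank to blade, z up. Origin: underside of the shank, where the clip should hold it. Shank 10 mm square from x -30 to 47, z 0 to 10 mm; blade from x 45 mm, z 2 to 8 mm. Clipped, its origin is level with the bar's top, at most 24 mm ahead of or 35 mm behind the clip's middle.
- bit_a_tip (a point): Point of that bit, at x 81, z 5 mm of bit_a.
- bit_b: Flat wood bit, blade 22 mm wide, 119 mm long in all; may be absent. x: shank to blade, z up. Origin: underside of the shank, where the clip should hold it. Shank 10 mm square from x -30 to 47, z 0 to 10 mm; blade from x 45 mm, z 2 to 8 mm. Clipped, its origin is level with the bar's top, at most 24 mm ahead of or 35 mm behind the clip's middle.
- bit_b_tip (a point): Point of that bit, at x 89, z 5 mm of bit_b.
- bit_c: Flat wood bit, blade 28 mm wide, 127 mm long in all; may be absent. x: shank to blade, z up. Origin: underside of the shank, where the clip should hold it. Shank 10 mm square from x -30 to 47, z 0 to 10 mm; blade from x 45 mm, z 2 to 8 mm. Clipped, its origin is level with the bar's top, at most 24 mm ahead of or 35 mm behind the clip's middle.
- bit_c_tip (a point): Point of that bit, at x 97, z 5 mm of bit_c.
- bit_d: Flat wood bit, blade 34 mm wide, 135 mm long in all; may be absent. x: shank to blade, z up. Origin: underside of the shank, where the clip should hold it. Shank 10 mm square from x -30 to 47, z 0 to 10 mm; blade from x 45 mm, z 2 to 8 mm. Clipped, its origin is level with the bar's top, at most 24 mm ahead of or 35 mm behind the clip's middle.
- bit_d_tip (a point): Point of that bit, at x 105, z 5 mm of bit_d.
- bit_e: Flat wood bit, blade 40 mm wide, 143 mm long in all; may be absent. x: shank to blade, z up. Origin: underside of the shank, where the clip should hold it. Shank 10 mm square from x -30 to 47, z 0 to 10 mm; blade from x 45 mm, z 2 to 8 mm. Clipped, its origin is level with the bar's top, at most 24 mm ahead of or 35 mm behind the clip's middle.
- bit_e_tip (a point): Point of that bit, at x 113, z 5 mm of bit_e.
- tape_roll: Bystander: roll of tape, to be left where it is. Origin: about its underside's centre.
- screwdriver: Bystander: screwdriver, to be left where it is. Origin: about its underside's centre.
- pencil: Bystander: pencil, to be left where it is. Origin: about its underside's centre.
- tape_measure: Bystander: tape measure, to be left where it is. Origin: about its underside's centre.
- offcut: Bystander: wood offcut, to be left where it is. Origin: about its underside's centre.
- glue: Bystander: glue bottle, to be left where it is. Origin: about its underside's centre.
Mind the look-alikes: they are no part of the job. Leave any green or red look-alike of the blank alone.

How it is judged:
By the outcome, as a careful person would: the job done as asked, in the order asked, and still so for the second after the job is handed in, with the robot touching nothing.
Of bit_a, bit_b, bit_c, bit_d, bit_e only 3 to 5 are there at a start; the rules pass over those that are not, and their reading is None.
At some moment in a run one of bit_a, bit_b, bit_c, bit_d, bit_e may be knocked a few centimetres aside while the robot is not near it.
Once in a run the grip may slacken for a moment while it holds something.
It also fails if it takes over 210 s, if anything falls off the work surface, if the arm or the gripper's body presses on something with over 40 N, if the wrist force passes 120 N, or if a joint passes its speed limit or range.

## Working session

There is one attempt and no reset: what is moved stays moved. The work goes in short steps, Python scripts to look and compute and a tool call to move; the robot and the scene stay as the last step left them, time stands still between calls to the robot, and variables do not carry over. Pictures are saved under pics/ and viewed, at most 14 in all, crops included, and the job is handed in when it is done.

Besides the shell and the picture viewer there is one more tool, called after "Emit:" as a command line: name --argument value ..., lists and objects as JSON in quotes. carry_out: Moves the arm, as the interface text tells. Its arguments: {"type":"object","properties":{"commands":{"type":"string"},"squeeze":{"type":"number"}},"required":["commands"]}

```bash
ls; mkdir -p pics
python3 - <<'E'
from cell import ctrl,cams
import cv2
s=ctrl.observe();print(s['t'],s['position'],s['eef_rot'],ctrl.tcp_to_tips,s['grip_width'])
for n in ['scene','side']:
    p,d=cams.snapshot(n);cv2.imwrite(f'pics/{n}0.png',p)
    print(n,cams.camera_model(n))
E
```

```text
pics
0.0 [241.46507751 602.92469129 247.35738878] [ 1.89301381e-01  9.81918642e-01 -8.69868244e-04 -1.00891241e-04] 17.0 85.5417274180658
scene {'fx': 573.0329766093298, 'fy': 573.0329766093298, 'cx': 311.2098589316512, 'cy': 236.260931084152, 'rvec': array([ 1.72387779,  1.58977407, -0.79749973]), 'tvec': array([ -39.07295479, -262.8836099 , 1789.59572139])}
side {'fx': 447.361995827374, 'fy': 447.361995827374, 'cx': 326.92346347326816, 'cy': 239.85906782946154, 'rvec': array([ 0.21626253, -2.85298644,  1.17943739]), 'tvec': array([ 538.03857502,   90.04719271, 1004.16108115])}
```

View pics/scene0.png

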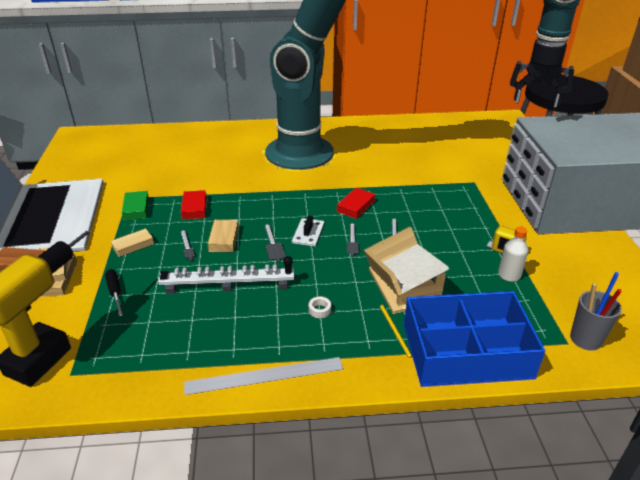

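View pics/side0.png

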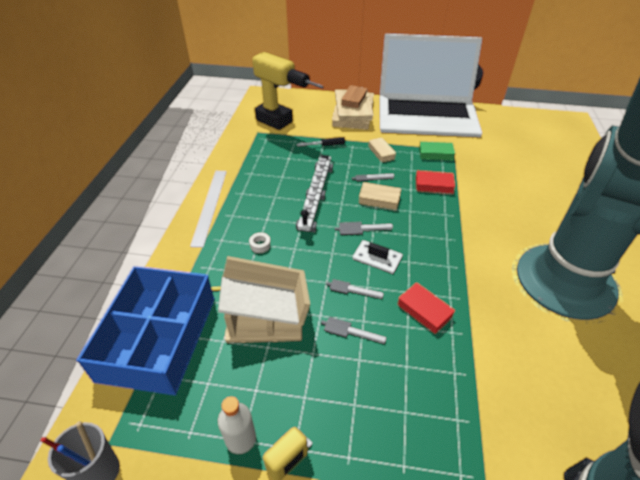

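```bash
cat > h.py <<'E'
import numpy as np, cv2
from scipy.spatial.transform import Rotation as R
from cell import ctrl,cams
np.set_printoptions(precision=2,suppress=True)
class View:
    def __init__(s,n):
        s.n=n; m=cams.camera_model(n); s.img,s.d=cams.snapshot(n)
        s.K=np.array([[m['fx'],0,m['cx']],[0,m['fy'],m['cy']],[0,0,1]]);s.R=cv2.Rodrigues(m['rvec'])[0];s.t=np.ravel(m['tvec'])
        v,u=np.mgrid[:480,:640]
        s.P=s.pts(u,v,s.d)
    def pts(s,u,v,d):
        c=np.stack([(u-s.K[0,2])/s.K[0,0]*d,(v-s.K[1,2])/s.K[1,1]*d,d],-1)
        return (c-s.t)@s.R
    def at_z(s,uv,z):
        a=s.pts(*map(np.array,(uv[0],uv[1],1.)));o=-s.R.T@s.t
        return o+(a-o)*(z-o[2])/(a-o)[2]
    def uv(s,p):
        c=s.K@(s.R@np.asarray(p,float)+s.t);return c[:2]/c[2]
    def top(s,x0,x1,y0,y1,res,z=0):
        # orthorectified picture at height z: columns -> y decreasing.. rows -> x decreasing (robot's view)
        xs=np.arange(x1,x0,-res);ys=np.arange(y1,y0,-res)
        X,Y=np.meshgrid(xs,ys,indexing='ij');c=(np.stack([X,Y,np.full_like(X,z)],-1)@s.R.T+s.t)@s.K.T
        return cv2.remap(s.img,(c[...,0]/c[...,2]).astype('f4'),(c[...,1]/c[...,2]).astype('f4'),cv2.INTER_LINEAR)
E
python3 - <<'E'
from h import *
for n in ['scene','side']:
    V=View(n); ok=V.d>0
    t=V.P[ok&(abs(V.P[...,2])<15)];print(n,'table z',np.median(t[:,2]))
    for k in ['bit_a','blank','guide','offcut','tape_roll','screwdriver','pencil','tape_measure','glue','jig_plate','rail']:
        for r in cams.regions_of(n,k):
            if r['p']<.3: continue
            m=r['region']&ok; q=V.P[m]; 
            if len(q)<5: continue
            print(k,round(r['p'],2),m.sum(),np.round(r['extent']),'med',np.median(q,0).round(),'lo',np.percentile(q,3,0).round(),'hi',np.percentile(q,97,0).round())
    for k in ['clip1','clip5','end_post_c','jig_plate','blank','guide']:
        for r in cams.place_of(n,k)[:2]:
            z={'c':30,'e':30,'j':24}.get(k[0],0);print(' ',k,round(r['p'],2),np.round(r['point']),V.at_z(r['point'],z).round(1))
E
```

```text
scene table z 0.20240130655651073
bit_a 0.92 283 [276. 245.  22.  32.] med [496. -90.   7.] lo [ 420. -105.    3.] hi [525. -69.  12.]
bit_a 0.52 233 [354. 240.  11.  37.] med [490. 104.   8.] lo [411.  87.   1.] hi [523. 117.  11.]
bit_a 0.46 85 [393. 228.   6.  13.] med [425. 216.   8.] lo [396. 208.  -2.] hi [456. 224.  13.]
blank 0.94 686 [135. 205.  27.  32.] med [ 297. -452.   24.] lo [ 232. -482.    3.] hi [ 331. -423.   28.]
blank 0.87 829 [223. 238.  26.  30.] med [ 448. -213.   24.] lo [ 387. -244.    2.] hi [ 486. -182.   28.]
blank 0.76 645 [195. 205.  22.  30.] med [ 307. -296.   24.] lo [ 244. -325.    3.] hi [ 340. -268.   28.]
blank 0.56 724 [356. 203.  39.  32.] med [332. 131.  23.] lo [274.  86.   2.] hi [369. 179.  28.]
blank 0.41 1907 [226. 280. 137.  27.] med [ 612. -200.   29.] lo [ 590. -329.    6.] hi [629. -67.  48.]
guide 0.62 641 [308. 231.  28.  30.] med [439.  -3.   8.] lo [384. -37.   2.] hi [476.  32.  38.]
guide 0.36 1858 [225. 283. 138.  30.] med [ 612. -201.   29.] lo [ 590. -329.    4.] hi [629. -67.  48.]
offcut 0.65 690 [130. 243.  43.  27.] med [
[... 3599 characters left out ...]
 10.] med [ 595. -448.   20.] lo [ 562. -466.    2.] hi [ 631. -434.   27.]
rail 0.65 882 [315. 196.  37.  75.] med [ 600. -187.   30.] lo [ 585. -323.    3.] hi [626. -51.  49.]
  clip1 0.68 [309. 210.] [ 605.9 -110.1   30. ]
  clip1 0.58 [319. 164.] [ 610.9 -303.9   30. ]
  clip5 0.68 [309. 210.] [ 605.9 -110.1   30. ]
  clip5 0.58 [319. 164.] [ 610.9 -303.9   30. ]
  end_post_c 0.63 [304. 221.] [611.1 -67.1  30. ]
  jig_plate 0.79 [294. 294.] [591.2 150.1  24. ]
  jig_plate 0.29 [259. 245.] [700.   24.5  24. ]
  blank 0.72 [427. 309.] [311.8 129.7   0. ]
  blank 0.61 [435. 182.] [ 283.8 -312.7    0. ]
  guide 0.85 [376. 256.] [428.7  -6.6   0. ]
  guide 0.3 [372. 337.] [420.1 215.3   0. ]
```

Emit:
carry_out --commands "-2.6 -2.77 -0.9 0 0 0 8.5;-2.6 -2.77 -0.9 0 0 0 8.5;-2.6 -2.77 -0.9 0 0 0 8.5;-2.6 -2.77 -0.9 0 0 0 8.5;-2.6 -2.77 -0.9 0 0 0 8.5;-2.6 -2.77 -0.9 0 0 0 8.5;-2.6 -2.77 -0.9 0 0 0 8.5;-2.6 -2.77 -0.9 0 0 0 8.5;-2.6 -2.77 -0.9 0 0 0 8.5;-2.6 -2.77 -0.9 0 0 0 8.5;-2.6 -2.77 -0.9 0 0 0 8.5;-2.6 -2.77 -0.9 0 0 0 8.5;-2.6 -2.77 -0.9 0 0 0 8.5;-2.6 -2.77 -0.9 0 0 0 8.5;-2.6 -2.77 -0.9 0 0 0 8.5;-2.6 -2.77 -0.9 0 0 -1 8.5;-2.6 -2.77 -0.9 0 0 -1 8.5;0 0 0 0 0 -1 8.5;0 0 0 0 0 -0.63 8.5;0 0 0 0 0 0 8.5"

```text
t: 3.57
position: [479.0, 6.5, 400.5]
eef_rot: [0.006, 1.0, 0.0, 0.0]
ft_force: [0.2, 0.4, -0.7]
grip_width: 85.2
finger_force: 0.0
```

Run:
```python
from h import *
s=ctrl.observe();print(s['t'],s['position'],s['eef_rot'],s['joint_pos'])
V=View('wrist');cv2.imwrite('pics/w1.png',V.img);c=-V.R.T@V.t;print(c,V.K[0,0])
for uv in [(0,0),(639,0),(0,479),(639,479),(320,240)]:print(uv,V.at_z(uv,0))
```

```text
3.5667 [478.97   6.52 400.54] [0.01 1.   0.   0.  ] [-0.53  0.02  0.46  1.83 -0.01  1.29  1.49]
[396.87   7.08 526.28] 364.33505352471144
(0, 0) [ 249.54 -397.37    0.  ]
(639, 0) [259.7  399.87   0.  ]
(0, 479) [1050.91 -634.3     0.  ]
(639, 479) [1066.69  607.78    0.  ]
(320, 240) [569.81  -3.67   0.  ]
```

Run:
```python
from h import *
V=View('wrist');np.save('/tmp/P.npy',V.P)
a=V.top(360,660,-380,260,0.8,5);cv2.imwrite('pics/top1.png',a);print(a.shape)
P=V.P;ok=V.d>0;hsv=cv2.cvtColor(V.img,cv2.COLOR_BGR2HSV)
print('table',np.median(P[ok&(abs(P[...,2])<8)][:,2]))
def rect(m,name):
    q=P[m]; 
    r=cv2.minAreaRect(q[:,:2].astype('f4'));print(name,len(q),'c',np.round(r[0],1),'wh',np.round(r[1],1),'ang',round(r[2],1),'z',np.percentile(q[:,2],[5,50,95]))
box=lambda x0,x1,y0,y1,z0,z1:ok&(P[...,0]>x0)&(P[...,0]<x1)&(P[...,1]>y0)&(P[...,1]<y1)&(P[...,2]>z0)&(P[...,2]<z1)
rect(box(370,500,-260,-165,20,32),'blank')
rect(box(370,500,-50,45,5,20),'guide'); rect(box(370,500,-50,45,33,45),'bar')
rect(box(560,660,-370,-40,25,34),'rail');rect(box(560,660,-370,-30,55,80),'post')
rect(box(560,660,-370,-75,40,55),'jaws')
for y0,y1 in [(-325,-275),(-120,-60),(80,125),(180,235)]:
    m=box(385,550,y0,y1,3.5,14);rect(m,'bit')
    q=P[m];mu=q.mean(0)
    # axis from shank pts
    for x in range(390,550,10):
        s=q[(q[:,0]>=x)&(q[:,0]<x+10)]
        if len(s)>2: print('  x',x,'y',s[:,1].min().round(1),s[:,1].max().round(1),'mid',(s[:,1].min()+s[:,1].max()).round(1)/2,'z',np.median(s[:,2]).round(1))
```

```text
(375, 800, 3)
table 0.9495109944168821
blank 3521 c [ 432.2 -215.5] wh [ 61.  100.3] ang 84.0 z [23.69 25.35 26.9 ]
guide 2842 c [423.4  -4. ] wh [60.  99.9] ang 71.8 z [6.78 8.36 9.89]
bar 429 c [423.3  -3.9] wh [13.9 49.9] ang 71.8 z [36.55 38.18 39.63]
rail 2727 c [ 601.3 -200.4] wh [299.8  30.8] ang 88.5 z [27.57 30.45 32.16]
post 201 c [604.4 -61.8] wh [20.  20.4] ang 2.2 z [62.24 69.8  73.2 ]
jaws 1000 c [ 601. -215.] wh [256.6  21.9] ang 88.4 z [43.5  47.38 49.59]
bit 963 c [ 472.9 -299.1] wh [149.7  47.7] ang 0.4 z [ 4.75  8.96 11.33]
  x 390 y -320.4 -298.2 mid -309.3 z 9.4
  x 400 y -323.5 -287.5 mid -305.5 z 9.8
  x 410 y -320.3 -297.1 mid -308.7 z 9.8
  x 420 y -318.6 -306.2 mid -312.4 z 9.7
  x 430 y -315.3 -298.2 mid -306.75 z 10.1
  x 440 y -313.0 -301.0 mid -307.0 z 10.0
  x 450 y -310.4 -298.6 mid -304.45 z 10.0
  x 460 y -307.6 -275.3 mid -291.45 z 10.0
  x 470 y -313.6 -287.1 mid -300.35 z 8.6
  x 480 y -322.9 -284.8 mid -303.85 z 8.4
  x 490 y -317.3 -281.8 mid -299.55 z 8.3
  x 500 y -321.4 -286.5 mid -303.95 z 7.9
  x 510 y -314.4 -287.0 mid -300.7 z 7.7
bit 156
[... 1175 characters left out ...]
d 96.45 z 8.5
  x 520 y 91.5 109.5 mid 100.5 z 7.9
bit 1359 c [468.3 203.6] wh [150.   44.5] ang 0.7 z [ 5.65  8.65 11.07]
  x 390 y 214.0 225.0 mid 219.45 z 9.8
  x 400 y 212.4 223.5 mid 218.0 z 9.8
  x 410 y 210.9 222.8 mid 216.8 z 10.0
  x 420 y 208.8 219.4 mid 214.15 z 10.0
  x 430 y 206.9 217.6 mid 212.2 z 10.3
  x 440 y 192.4 216.9 mid 204.7 z 9.7
  x 450 y 203.1 214.1 mid 208.6 z 9.9
  x 460 y 189.7 223.4 mid 206.55 z 8.8
  x 470 y 188.0 223.2 mid 205.6 z 8.3
  x 480 y 186.1 221.9 mid 204.0 z 8.3
  x 490 y 184.0 220.0 mid 202.0 z 8.4
  x 500 y 181.9 217.7 mid 199.8 z 8.1
  x 510 y 182.1 216.6 mid 199.4 z 8.0
  x 520 y 193.8 226.5 mid 210.15 z 7.6
  x 530 y 190.0 225.1 mid 207.55 z 4.5
```

View pics/top1.png

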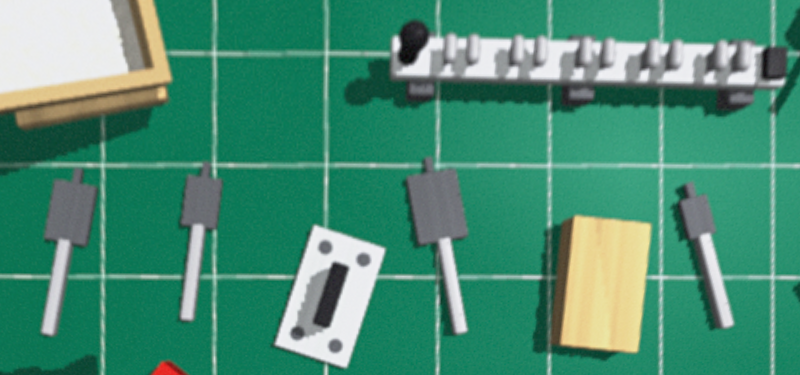

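```bash
cat >> h.py <<'E'
def jig(V,show=False):
    P=V.P.reshape(-1,3);hsv=cv2.cvtColor(V.img,cv2.COLOR_BGR2HSV).reshape(-1,3)
    m=(V.d.ravel()>0)&(P[:,0]>580)&(P[:,0]<760)&(P[:,1]>120)&(P[:,1]<290)&(P[:,2]>20)&(P[:,2]<120)
    q=P[m];w=q[hsv[m][:,1]<40]
    for _ in range(4):
        c=np.median(w,0) if _==0 else w.mean(0);n=np.linalg.svd(w-c,full_matrices=False)[2][2];n*=np.sign(n[2]);w=w[abs((w-c)@n)<3]
    return c,n,q,w
E
python3 - <<'E'
from h import *
for nm in ['wrist','scene','side']:
    V=View(nm);c,n,q,w=jig(V)
    r=cv2.minAreaRect
    # in-plane axes guess: x axis = horizontal-projected angle
    X=np.array([1,0,-n[0]/n[2]]);X/=np.linalg.norm(X);Y=np.cross(n,X)
    uv=np.stack([(w-c)@X,(w-c)@Y],1).astype('f4');rr=r(uv)
    print(nm,len(w),'c',c,'n',n,'tilt',np.degrees(np.arctan(n[:2]/n[2])),'rect',np.round(rr[0],1),np.round(rr[1],1),round(rr[2],1))
    print('  pct',np.percentile(uv,[1,50,99],0).round(1).tolist())
    h=(q-c)@n;f=q[(h>38)&(h<50)];print('  fence top n',len(f))
    fu=np.stack([(f-c)@X,(f-c)@Y],1)
    for lo in range(-100,120,20):
        s=fu[(fu[:,0]>lo)&(fu[:,0]<lo+20)];t=fu[(fu[:,1]>lo)&(fu[:,1]<lo+20)]
        print('   ',lo, 'y', np.percentile(s[:,1],[5,50,95]).round(1) if len(s)>5 else '', 'x',np.percentile(t[:,0],[5,50,95]).round(1) if len(t)>5 else '')
    for k in ['jig_plate']:
        for g in cams.place_of(nm,k)[:1]:
            p=V.at_z(g['point'],24);print('  corner',p,g['p'])
E
```

```text
wrist 5005 c [637.02 205.37  62.86] n [-0.24 -0.36  0.9 ] tilt [-14.86 -21.7 ] rect [12.8 -3.3] [145.8 109.8] 10.8
  pct [[-55.7, -64.5], [-1.8, 2.7], [73.3, 57.9]]
  fence top n 805
    -100 y  x 
    -80 y  x [-46.3  -2.1  44.2]
    -60 y [-74.1 -72.6 -70.1] x [24.7 64.7 92.7]
    -40 y [-74.  -71.2 -67.3] x 
    -20 y [-74.  -68.7 -63.5] x 
    0 y [-70.1 -64.6 -59.4] x 
    20 y [-66.  -60.6 -55.6] x 
    40 y [-63.1 -57.2 -51.9] x 
    60 y [-59.1 -53.8 -48.7] x 
    80 y [-55.1 -49.9 -45.3] x 
    100 y  x 
  corner [593.49 139.94  24.  ] 0.9
scene 1490 c [658.53 210.58  69.04] n [-0.23 -0.36  0.9 ] tilt [-14.37 -22.02] rect [-7.   2.1] [157.3 107.3] 4.3
  pct [[-78.5, -49.8], [3.0, -1.1], [69.7, 55.0]]
  fence top n 204
    -100 y  x 
    -80 y [-78.6 -71.2 -58.7] x [-74.7 -15.7  39.7]
    -60 y [-80.  -76.7 -71.8] x [12.8 60.8 75.2]
    -40 y [-77.3 -73.4 -68.5] x 
    -20 y [-74.  -69.1 -63.5] x 
    0 y [-70.  -64.6 -59.2] x 
    20 y [-66.7 -61.3 -56. ] x 
    40 y [-61.9 -57.7 -51.9] x 
    60 y [-57.5 -52.9 -47.4] x 
    80 y  x 
    100 y  x 
  corner [590.38 142.93  24.  ] 0.67
side 2400 c [652.92 208.18  66.44] n [-0.24 -0.36  0.9 ] tilt [-14.6  -21.83] rect [-3.2 -5.8] [150.8 113.8] 11.0
  pct [[-72.8, -62.3], [0.7, 0.4], [73.3, 58.0]]
  fence top n 365
    -100 y  x 
    -80 y [-76.5 -71.7 -53.2] x [-66.4 -19.4  33.2]
    -60 y [-75.9 -72.3 -69.6] x [ 9.5 51.5 78.7]
    -40 y [-77.1 -69.  -64.9] x 
    -20 y [-71.9 -65.3 -61.9] x 
    0 y [-68.8 -61.5 -57. ] x 
    20 y [-64.6 -57.4 -53.9] x 
    40 y [-61.1 -53.4 -49.3] x 
    60 y [-58.  -49.6 -45.1] x 
    80 y  x 
    100 y  x 
  corner [590.41 141.11  24.  ] 0.59
```

```bash
cat >> h.py <<'E'
def rect(V,x0,x1,y0,y1,z0,z1):
    P=V.P;m=(V.d>0)&(P[...,0]>x0)&(P[...,0]<x1)&(P[...,1]>y0)&(P[...,1]<y1)&(P[...,2]>z0)&(P[...,2]<z1)
    m=cv2.morphologyEx(m.astype('u1'),cv2.MORPH_OPEN,np.ones((3,3)))>0
    if m.sum()<5: return None
    q=P[m];r=cv2.minAreaRect(q[:,:2].astype('f4'));w,h=r[1];a=r[2]+(90 if h>w else 0);a=(a+90)%180-90
    return np.round([*r[0],max(w,h),min(w,h),a,np.median(q[:,2])],1)
def plan(p,Rt):
    s=ctrl.observe();R0=R.from_quat(s['eef_rot']);Rt=R.from_matrix(Rt)
    print('t',round(s['t'],1),'pos',s['position'],'rot units (tool)',(R0.inv()*Rt).as_rotvec()/np.radians(6),'then shift cm',Rt.inv().apply(np.asarray(p)-s['position'])/10)
def down(yaw):  # tool down, tool x at 180deg+yaw (yaw = world angle of the long axis, closing across it)
    c,s=np.cos(np.radians(yaw)),np.sin(np.radians(yaw));return np.array([[-c,-s,0],[-s,c,0],[0,0,-1.]])
ex=np.array([.933,.171,.318]);ex/=np.linalg.norm(ex);ey=np.array([-.269,.915,.295]);ey-=ex*(ex@ey);ey/=np.linalg.norm(ey);en=np.cross(ex,ey)
J0=np.array([591.5,140,24.]);RJ=np.stack([-ex,ey,-en],1)
def jp(x,y,z): return J0+x*ex+y*ey+z*en
E
python3 - <<'E'
from h import *
for nm in ['wrist','scene','side']:
    V=View(nm)
    print(nm,'blank',rect(V,370,510,-265,-165,21,30),'bar',rect(V,370,510,-50,45,33,45),'tape',rect(V,660,750,-40,40,17,28),'jaws',rect(V,560,660,-360,-80,40,55),'green',rect(V,200,360,-510,-400,21,30))
print(en)
E
```

```text
wrist blank [ 432.1 -215.5  100.    61.    -6.1   25.4] bar [423.4  -4.   49.6  13.9 -18.1  38.2] tape [702.1  -0.9  46.1  46.   -0.6  20.4] jaws [ 601.2 -199.5  225.4   21.8   88.3   47.4] green None
scene blank [ 434.5 -213.2  108.4   60.    -5.8   25. ] bar [428.   -3.1  53.3  14.9 -15.3  37.1] tape [705.8   2.2  46.2  45.  -47.8  19.6] jaws [ 605.  -197.6  225.8   24.9   88.3   46.6] green [ 279.3 -454.8  113.    60.8    5.9   25.2]
side blank [ 436.5 -215.7   99.9   69.3   -5.    24.9] bar [427.1  -1.9  48.8  16.3 -16.3  37.2] tape [706.4   2.8  46.6  39.   63.3  19.7] jaws [ 606.3 -206.   207.9   20.4   88.9   46.3] green [ 281.5 -456.5   99.1   68.3    3.9   25.1]
[-0.24 -0.36  0.9 ]
```

Run:
```python
from h import *
plan([434,-214.5,150],down(-6))
```

```text
t 4.1 pos [478.86   7.28 400.36] rot units (tool) [0.   0.   0.89] then shift cm [  2.14 -22.53  25.04]
```

Emit:
carry_out --commands "0 0 0 0 0 0.89 8.5;0.24 -2.5 2.5 0 0 0 8.5;0.24 -2.5 2.5 0 0 0 8.5;0.24 -2.5 2.5 0 0 0 8.5;0.24 -2.5 2.5 0 0 0 8.5;0.24 -2.5 2.5 0 0 0 8.5;0.24 -2.5 2.5 0 0 0 8.5;0.24 -2.5 2.5 0 0 0 8.5;0.24 -2.5 2.5 0 0 0 8.5;0.24 -2.5 2.5 0 0 0 8.5;0 0 2.5 0 0 0 8.5;0 0 0 0 0 0 8.5;0 0 0 0 0 0 8.5"

```text
t: 5.2
position: [433.2, -214.1, 149.7]
eef_rot: [0.053, 0.999, 0.0, -0.002]
ft_force: [0.6, -0.1, 1.4]
grip_width: 85.2
finger_force: 0.0
```

Run:
```python
from h import *
V=View('wrist');cv2.imwrite('pics/w2.png',V.img)
print('blank',rect(V,370,510,-265,-165,20,31))
plan([434,-214.5,150],down(-6));print(-V.R.T@V.t)
```

```text
blank [ 431.7 -215.6  100.    60.2   -5.9   25.3]
t 5.2 pos [ 434.35 -214.06  150.85] rot units (tool) [ 0.   -0.    0.01] then shift cm [ 0.03 -0.05  0.09]
[ 351.97 -206.02  275.72]
```

View pics/w2.png

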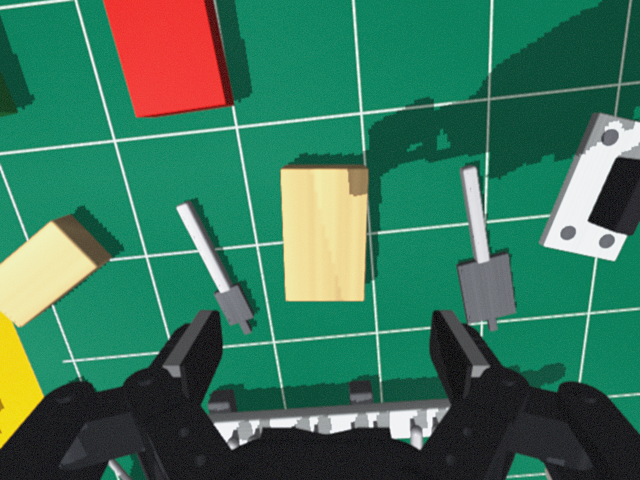

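Emit:
carry_out --commands "0 0 3 0 0 0 8.5;0 0 3 0 0 0 8.5;0 0 3 0 0 0 8.5;0 0 2.5 0 0 0 8.5;0 0 1.5 0 0 0 8.5;0 0 0 0 0 0 8.5;0 0 0 0 0 0 5;0 0 0 0 0 0 5;0 0 0 0 0 0 5;0 0 0 0 0 0 5;0 0 0 0 0 0 5;0 0 0 0 0 0 5" --squeeze 70

```text
t: 6.25
position: [435.7, -214.6, 22.7]
eef_rot: [0.052, 0.999, -0.0, 0.002]
ft_force: [-0.3, 1.0, 5.0]
grip_width: 58.3
finger_force: 75.0
```

Emit:
carry_out --commands "0 0 -2 0 0 0 5;0 0 -3 0 0 0 5;0 0 -3 0 0 0 5;0 0 -3 0 0 0 5;0 0 -3 0 0 0 5;0 0 -3 0 0 0 5;0 0 -2 0 0 0 5;0 0 0 0 0 0 5"

```text
t: 6.92
position: [436.5, -215.4, 215.9]
eef_rot: [0.052, 0.999, -0.0, 0.005]
ft_force: [-0.1, -0.7, 0.1]
grip_width: 58.4
finger_force: 75.8
```

Run:
```python
from h import *
print(jp(75,58,100),ctrl.observe()['grip_width'])
plan(jp(75,58,110),RJ)
V=View('wrist')
s=ctrl.observe();T=R.from_quat(s['eef_rot']).as_matrix()
Q=(V.P-s['position'])@T  # tool frame
m=(V.d>0)&(abs(Q[...,0])<90)&(abs(Q[...,1])<34)&(Q[...,2]>-20)&(Q[...,2]<35)
hsv=cv2.cvtColor(V.img,cv2.COLOR_BGR2HSV);m&=(hsv[...,1]>60)&(hsv[...,2]>90)
q=Q[m];print(m.sum(),np.percentile(q,[1,50,99],0))
```

```text
[621.77 169.86 155.08] 58.41644000601285
t 6.9 pos [ 436.54 -215.37  215.86] rot units (tool) [-3.44 -2.51 -3.15] then shift cm [-21.93  28.54  22.85]
35661 [[-43.5  -30.34  -6.03]
 [ 13.9   -1.13  -4.69]
 [ 52.82  27.76  11.8 ]]
```

Emit:
carry_out --commands "0 0 0 -0.688 -0.502 -0.63 5;0 0 0 -0.688 -0.502 -0.63 5;0 0 0 -0.688 -0.502 -0.63 5;0 0 0 -0.688 -0.502 -0.63 5;0 0 0 -0.688 -0.502 -0.63 5;-1.83 2.38 1.9 0 0 0 5;-1.83 2.38 1.9 0 0 0 5;-1.83 2.38 1.9 0 0 0 5;-1.83 2.38 1.9 0 0 0 5;-1.83 2.38 1.9 0 0 0 5;-1.83 2.38 1.9 0 0 0 5;-1.83 2.38 1.9 0 0 0 5;-1.83 2.38 1.9 0 0 0 5;-1.83 2.38 1.9 0 0 0 5;-1.83 2.38 1.9 0 0 0 5;-1.83 2.38 1.9 0 0 0 5;-1.83 2.38 1.9 0 0 0 5;0 0 0 0 0 0 5;0 0 0 0 0 0 5"

```text
t: 8.55
position: [620.7, 165.9, 145.3]
eef_rot: [-0.106, 0.973, 0.162, 0.129]
ft_force: [-0.6, -1.4, -0.9]
grip_width: 58.3
finger_force: 75.6
```

Run:
```python
from h import *
s=ctrl.observe();print(s['grip_width'],s['joint_pos'])
plan(jp(75,58,24),RJ)
V=View('side');cv2.imwrite('pics/s2.png',cv2.resize(V.img[150:400,180:430],(750,600)))
V=View('wrist');print('corner',cams.place_of('wrist','jig_plate')[:1]and V.at_z(cams.place_of('wrist','jig_plate')[0]['point'],24))
```

```text
58.28614244360823 [-0.31  0.49  0.17  1.93 -0.77  0.58  2.24]
t 8.6 pos [620.71 165.95 145.34] rot units (tool) [-0.14 -0.29 -0.19] then shift cm [-0.48  0.62  6.89]
corner [592.16 138.94  24.  ]
```

View pics/s2.png

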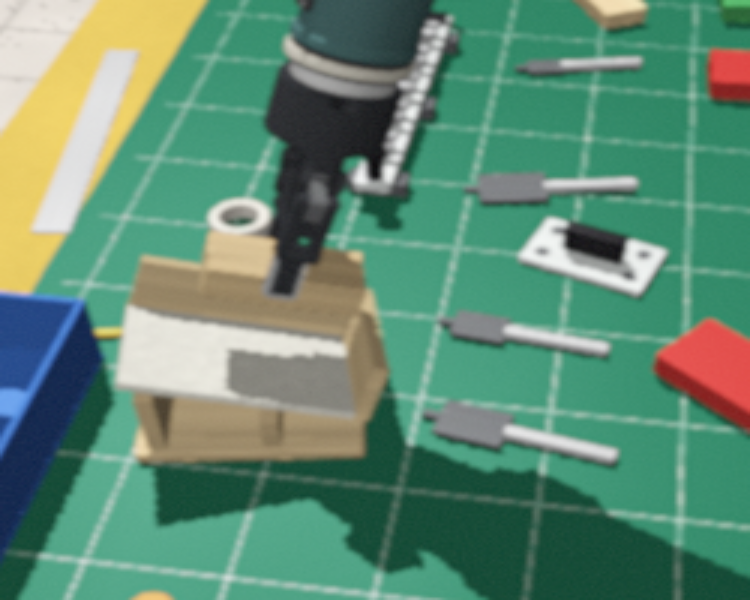

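Emit:
carry_out --commands "0 0 0 -0.14 -0.29 -0.19 5;-0.5 0.6 1.2 0 0 0 5;0 0 2 0 0 0 5;0 0 2 0 0 0 5;0 0 1 0 0 0 5;0 0 0 0 0 0 5;0 0 0 0 0 0 5"

```text
t: 9.33
position: [639.9, 191.3, 93.8]
eef_rot: [-0.111, 0.969, 0.169, 0.145]
ft_force: [0.1, -0.2, -1.0]
grip_width: 58.2
finger_force: 75.8
```

Run:
```python
from h import *
s=ctrl.observe();print(s['grip_width'],s['ft_force'])
plan(jp(75,58,24),RJ)
```

```text
58.156566834280106 [ 0.08 -0.23 -1.01]
t 9.3 pos [639.94 191.26  93.77] rot units (tool) [-0.02  0.02 -0.04] then shift cm [0.11 0.34 0.87]
```

Emit:
carry_out --commands "0.1 0.3 0.7 0 0 0 5;0 0 0 0 0 0 5;0 0 0 0 0 0 5;0 0 0 0 0 0 7.3;0 0 0 0 0 0 7.3;0 0 0 0 0 0 7.3;0 0 0 0 0 0 7.3;0 0 0 0 0 0 7.3;0 0 -1.5 0 0 0 7.3;0 0 -2.5 0 0 0 7.3;0 0 -3 0 0 0 7.3;0 0 -3 0 0 0 7.3;0 0 -3 0 0 0 7.3;0 0 -3 0 0 0 7.3;0 0 0 0 0 0 7.3"

```text
t: 10.58
position: [603.2, 136.8, 238.7]
eef_rot: [-0.11, 0.968, 0.169, 0.151]
ft_force: [0.9, -0.2, 0.0]
grip_width: 72.9
finger_force: 0.0
```

```bash
cat >> h.py <<'E'
def jigtop(V,z0,z1,sat=None):
    q=(V.P-J0)@np.stack([ex,ey,en],1)
    m=(V.d>0)&(q[...,0]>-5)&(q[...,0]<150)&(q[...,1]>1)&(q[...,1]<112)&(q[...,2]>z0)&(q[...,2]<z1)
    m=cv2.morphologyEx(m.astype('u1'),cv2.MORPH_OPEN,np.ones((3,3)))>0
    t=q[m];r=cv2.minAreaRect(t[:,:2].astype('f4'));return np.round([*r[0],*r[1],r[2],np.median(t[:,2])],1),np.percentile(t,[2,98],0).round(1).tolist()
E
python3 - <<'E'
from h import *
s=ctrl.observe();print(s['t'],s['position'])
for n in ['wrist','scene','side']:
    V=View(n);print(n,jigtop(V,19,31))
    if n!='side':cv2.imwrite(f'pics/{n}3.png',V.img)
E
```

```text
10.5833 [603.17 136.78 238.74]
wrist (array([51. , 29.8, 99.4, 57.7,  0.1, 25.6]), [[2.9, 2.2, 24.1], [97.7, 57.3, 27.1]])
scene (array([ 51.6,  57.5, 108.9, 101. ,   0.1,  24.2]), [[-1.7, 8.9, 20.0], [103.0, 100.5, 29.7]])
side (array([ 50.3,  55.8, 106.2, 108.5,   1.5,  23.9]), [[2.5, 3.9, 20.0], [101.9, 105.7, 28.2]])
```

View pics/wrist3.png

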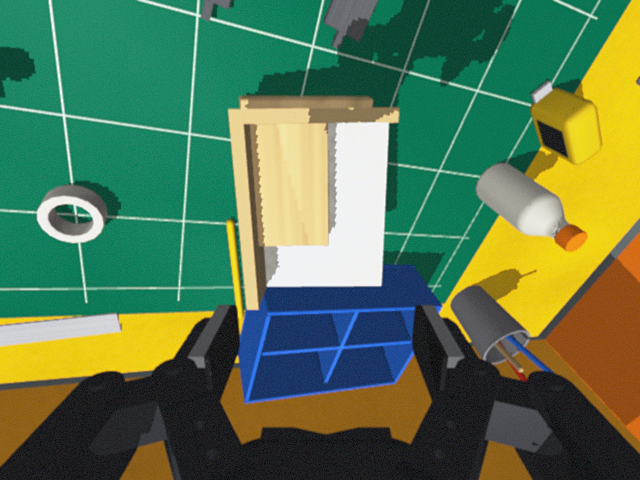

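Run:
```python
from h import *
V=View('wrist');s=ctrl.observe();T=R.from_quat(s['eef_rot']).as_matrix()
Q=(V.P-s['position'])@T
print('cam in tool',(-V.R.T@V.t-s['position'])@T)
for z in range(-25,25,5):
  for sg in (-1,1):
    m=(V.d>0)&(sg*Q[...,1]>20)&(sg*Q[...,1]<65)&(abs(Q[...,0])<40)&(Q[...,2]>z)&(Q[...,2]<z+5)
    if m.sum()>8:
        q=Q[m];print(z,sg,m.sum(),'x',np.percentile(q[:,0],[2,50,98]),'y',np.percentile(q[:,1],[2,50,98]))
plan([425.5,-3,160],down(-17.5));plan([603,137,260],down(-17.5))
```

```text
cam in tool [  81.61    0.12 -126.88]
-25 -1 555 x [-9.51  7.46 11.97] y [-49.79 -36.95 -36.27]
-25 1 577 x [-9.58  7.44 12.03] y [36.11 36.87 49.51]
-20 -1 506 x [-9.45  7.44 12.05] y [-49.69 -36.97 -36.34]
-20 1 491 x [-9.54  7.43 11.96] y [36.1  36.86 49.68]
-15 -1 457 x [-9.36  7.49 11.98] y [-49.56 -36.89 -36.29]
-15 1 468 x [-9.72  7.42 11.93] y [36.12 36.8  49.53]
-10 -1 410 x [-9.42  7.42 11.95] y [-49.89 -37.31 -36.29]
-10 1 400 x [-9.44  7.35 11.93] y [36.15 36.78 49.64]
-5 -1 348 x [-9.22  7.42 11.88] y [-49.12 -36.9  -36.31]
-5 1 353 x [-9.83  7.25 11.92] y [36.15 36.79 48.9 ]
0 -1 227 x [-9.74  5.38 11.77] y [-42.88 -36.67 -36.31]
0 1 233 x [-9.93  6.15 11.71] y [36.11 36.46 42.53]
5 -1 44 x [-8.43  0.18  8.37] y [-36.97 -36.68 -36.39]
5 1 49 x [-8.93 -0.72  9.32] y [36.19 36.42 36.71]
t 10.8 pos [600.39 139.77 231.86] rot units (tool) [3.69 2.29 5.02] then shift cm [ 12.39 -18.88   7.19]
t 10.8 pos [600.39 139.77 231.86] rot units (tool) [3.69 2.29 5.02] then shift cm [-0.33 -0.19 -2.81]
```

Emit:
carry_out --commands "0 0 0 0.615 0.382 0.837 5;0 0 0 0.615 0.382 0.837 5;0 0 0 0.615 0.382 0.837 5;0 0 0 0.615 0.382 0.837 5;0 0 0 0.615 0.382 0.837 5;0 0 0 0.615 0.382 0.837 5;2 -3.1 1.1 0 0 0 5;2 -3.1 1.1 0 0 0 5;2 -3.1 1.1 0 0 0 5;2 -3.1 1.1 0 0 0 5;2 -3.1 1.1 0 0 0 5;2.3 -3.2 1.6 0 0 0 5;0 0 0 0 0 0 5;0 0 0 0 0 0 5;0 0 0 0 0 0 5"

```text
t: 12.03
position: [431.7, -3.3, 157.8]
eef_rot: [0.143, 0.99, 0.006, 0.005]
ft_force: [0.0, -0.3, 0.6]
grip_width: 49.7
finger_force: 0.0
```

Run:
```python
from h import *
V=View('wrist');b=rect(V,370,500,-50,45,33,45);g=rect(V,370,500,-50,45,5,20);print(b,g)
plan([b[0]+.7,b[1]+1,36],down(b[4]))
```

```text
[422.5  -3.8  49.6  14.  -18.3  38.1] [422.9  -3.9 100.5  60.1 -18.2   8.4]
t 12.1 pos [432.32  -3.   158.08] rot units (tool) [0.13 0.08 0.32] then shift cm [ 0.87 -0.27 12.21]
```

Emit:
carry_out --commands "0.87 -0.27 1.5 0.13 0.08 0.32 5;0 0 3 0 0 0 5;0 0 3 0 0 0 5;0 0 2.7 0 0 0 5;0 0 2 0 0 0 5;0 0 0 0 0 0 5;0 0 0 0 0 0 5;0 0 0 0 0 0 0.8;0 0 0 0 0 0 0.8;0 0 0 0 0 0 0.8;0 0 0 0 0 0 0.8;0 0 0 0 0 0 0.8" --squeeze 80

```text
t: 13.08
position: [423.5, -3.3, 37.5]
eef_rot: [0.16, 0.987, 0.001, 0.001]
ft_force: [-1.0, 0.6, 6.6]
grip_width: 12.1
finger_force: 78.6
```

Run:
```python
from h import *
s=ctrl.observe();print(s['grip_width'],s['finger_force'],s['ft_force'])
plan([423,-2.8,220],down(-18.3))
```

```text
12.082693179935477 78.61353278160095 [-0.97  0.57  6.58]
t 13.1 pos [423.46  -3.27  37.53] rot units (tool) [ 0.02  0.02 -0.01] then shift cm [  0.06   0.03 -18.25]
```

Emit:
carry_out --commands "0 0 -2 0 0 0 0.8;0 0 -3 0 0 0 0.8;0 0 -3 0 0 0 0.8;0 0 -3 0 0 0 0.8;0 0 -3 0 0 0 0.8;0 0 -3 0 0 0 0.8;0 0 0 0 0 0 0.8;0 0 0 0 0 0 0.8"

```text
t: 13.75
position: [423.2, -3.1, 207.8]
eef_rot: [0.16, 0.987, 0.002, 0.002]
ft_force: [-0.5, -0.1, -2.7]
grip_width: 12.2
finger_force: 79.1
```

Run:
```python
from h import *
s=ctrl.observe();print(s['grip_width'],s['finger_force'])
plan(jp(60,40,62+50),RJ)
```

```text
12.225527520312383 79.1127347946167
t 13.8 pos [423.17  -3.12 207.76] rot units (tool) [-3.68 -2.21 -5.2 ] then shift cm [-18.3    7.16  14.58]
```

Emit:
carry_out --commands "0 0 0 -0.613 -0.368 -0.867 0.8;0 0 0 -0.613 -0.368 -0.867 0.8;0 0 0 -0.613 -0.368 -0.867 0.8;0 0 0 -0.613 -0.368 -0.867 0.8;0 0 0 -0.613 -0.368 -0.867 0.8;0 0 0 -0.613 -0.368 -0.867 0.8;-2.29 0.895 1.82 0 0 0 0.8;-2.29 0.895 1.82 0 0 0 0.8;-2.29 0.895 1.82 0 0 0 0.8;-2.29 0.895 1.82 0 0 0 0.8;-2.29 0.895 1.82 0 0 0 0.8;-2.29 0.895 1.82 0 0 0 0.8;-2.29 0.895 1.82 0 0 0 0.8;-2.29 0.895 1.82 0 0 0 0.8;0 0 0 0 0 0 0.8;0 0 0 0 0 0 0.8;0 0 0 0 0 0 0.8"

```text
t: 15.17
position: [614.0, 126.7, 132.5]
eef_rot: [-0.07, 0.98, 0.144, 0.115]
ft_force: [-0.5, -0.7, -2.0]
grip_width: 12.5
finger_force: 78.8
```

Run:
```python
from h import *
s=ctrl.observe();print(s['grip_width'],s['finger_force'])
plan(jp(62,42,62+40),RJ)
V=View('wrist');cv2.imwrite('pics/w4.png',V.img);s=ctrl.observe();T=R.from_quat(s['eef_rot']).as_matrix()
Q=(V.P-s['position'])@T;m=(V.d>0)&(abs(Q[...,0])<80)&(abs(Q[...,1])<60)&(Q[...,2]>21)&(Q[...,2]<38);m=cv2.morphologyEx(m.astype('u1'),cv2.MORPH_OPEN,np.ones((3,3)))>0
q=Q[m];print(cv2.minAreaRect(q[:,:2].astype('f4')),np.percentile(q,[2,50,98],0))
```

```text
12.49246230694456 78.83889198303223
t 15.2 pos [614.01 126.68 132.53] rot units (tool) [-0.57 -0.5  -0.86] then shift cm [-0.88  2.82 -0.48]
((14.252025604248047, -0.33278846740722656), (60.36732864379883, 74.49760437011719), 89.99711608886719) [[-11.6  -29.22  28.04]
 [ 29.68  -0.38  29.64]
 [ 51.1   28.66  31.81]]
```

View pics/w4.png

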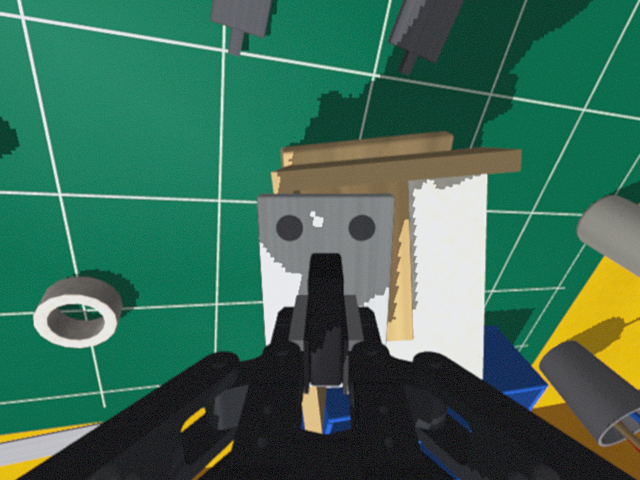

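Emit:
carry_out --commands "0 0 -0.5 -0.28 -0.25 -0.43 0.8;0 0 0 -0.28 -0.25 -0.43 0.8;-0.45 1.4 0 0 0 0 0.8;-0.45 1.4 0 0 0 0 0.8;0 0 0 0 0 0 0.8;0 0 0 0 0 0 0.8;0 0 0 0 0 0 0.8"

```text
t: 15.8
position: [615.0, 152.1, 150.3]
eef_rot: [-0.113, 0.968, 0.169, 0.146]
ft_force: [0.5, -0.2, -2.2]
grip_width: 12.2
finger_force: 79.0
```

Run:
```python
from h import *
plan(jp(61,41,25+38+2),RJ)
```

```text
t 15.8 pos [615.02 152.08 150.28] rot units (tool) [-0.01  0.04  0.01] then shift cm [ 0.31 -0.11  3.87]
```

Emit:
carry_out --commands "0.3 -0.1 1.5 0 0 0 0.8;0 0 1.5 0 0 0 0.8;0 0 0.4 0 0 0 0.8;0 0 0 0 0 0 0.8;0 0 0 0 0 0 0.8;0 0 0 0 0 0 0.8"

```text
t: 16.3
position: [621.6, 163.4, 119.0]
eef_rot: [-0.114, 0.968, 0.17, 0.147]
ft_force: [0.6, 0.4, -2.3]
grip_width: 12.1
finger_force: 79.0
```

Run:
```python
from h import *
print(ctrl.observe()['grip_width'],ctrl.observe()['ft_force'])
plan(jp(61,41,25+38+2),RJ)
```

```text
12.146360527342395 [ 0.55  0.39 -2.29]
t 16.3 pos [621.56 163.39 119.01] rot units (tool) [-0.    0.05  0.01] then shift cm [ 0.12 -0.05  0.49]
```

Emit:
carry_out --commands "0.1 0 0.4 0 0 0 0.8;0 0 0 0 0 0 0.8;0 0 0 0 0 0 0.8;0 0 0 0 0 0 4;0 0 0 0 0 0 4;0 0 0 0 0 0 4;0 0 0 0 0 0 4;0 0 0 0 0 0 4;0 0 -1 0 0 0 4;0 0 -2 0 0 0 4;0 0 -3 0 0 0 4;0 0 -3 0 0 0 4;0 0 -3 0 0 0 4;0 0 -3 0 0 0 4;0 0 0 0 0 0 4;0 0 0 0 0 0 4"

```text
t: 17.63
position: [585.2, 110.6, 252.0]
eef_rot: [-0.114, 0.967, 0.17, 0.148]
ft_force: [0.1, 0.1, -0.6]
grip_width: 40.2
finger_force: 0.0
```

Run:
```python
from h import *
V=View('wrist');print(jigtop(V,29,38),jigtop(V,56,68));cv2.imwrite('pics/w5.png',V.img[60:380,160:560])
plan([480,-60,330],down(0))
for p,yw in []:pass
```

```text
(array([51. , 29.8, 98.1, 57.7,  0.2, 33.7]), [[2.9, 2.0, 32.1], [98.1, 57.5, 35.3]]) (array([50.5, 28.4, 49.6, 14.1,  0.2, 63.5]), [[26.1, 21.8, 60.7], [74.0, 35.2, 65.0]])
t 17.7 pos [584.41 111.35 250.31] rot units (tool) [3.29 2.83 2.2 ] then shift cm [ 10.44 -17.13  -7.97]
```

View pics/w5.png

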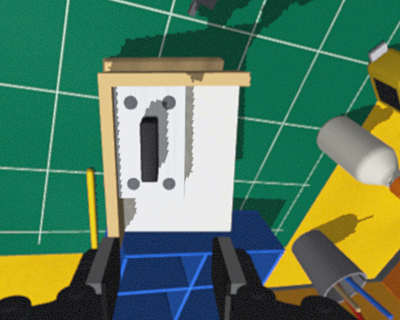

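Emit:
carry_out --commands "0 0 0 0.66 0.57 0.44 4;0 0 0 0.66 0.57 0.44 4;0 0 0 0.66 0.57 0.44 4;0 0 0 0.66 0.57 0.44 4;0 0 0 0.66 0.57 0.44 4;1.5 -2.45 -1.14 0 0 0 4;1.5 -2.45 -1.14 0 0 0 4;1.5 -2.45 -1.14 0 0 0 4;1.5 -2.45 -1.14 0 0 0 4;1.5 -2.45 -1.14 0 0 0 4;1.5 -2.45 -1.14 0 0 0 4;1.5 -2.45 -1.14 0 0 0 4;0 0 0 0 0 0 4;0 0 0 0 0 0 4"

```text
t: 18.85
position: [479.3, -60.6, 329.7]
eef_rot: [0.001, 1.0, -0.0, -0.001]
ft_force: [0.2, 0.5, 0.5]
grip_width: 40.1
finger_force: 0.0
```

```bash
cat >> h.py <<'E'
def bit(V,y0,y1,x0=380,x1=560,OFF=(0.7,1.0)):
    """gray, non-green connected thing on the mat: fit axis through shank; gives shank end, origin, yaw, blade width, length"""
    P=V.P;hsv=cv2.cvtColor(V.img,cv2.COLOR_BGR2HSV)
    m=(V.d>0)&(P[...,0]>x0)&(P[...,0]<x1)&(P[...,1]>y0)&(P[...,1]<y1)&(P[...,2]>2)&(P[...,2]<16)&(hsv[...,1]<90)
    m=m.astype('u1');n,l,st,_=cv2.connectedComponentsWithStats(m)
    out=[]
    for i in range(1,n):
        if st[i,4]<120: continue
        q=P[l==i];c=q.mean(0)[:2];d=np.linalg.svd(q[:,:2]-c,full_matrices=False)[2][0];d*=np.sign(d[0]) or 1
        for _ in range(4):
            s=(q[:,:2]-c)@d;w=(q[:,:2]-c)@np.array([-d[1],d[0]])
            sh=np.percentile(s,.5)
            b=[]
            for a in np.arange(sh+4,sh+68,6):
                k=(s>=a)&(s<a+6)
                if k.sum()>3: b.append([a+3,(np.percentile(w[k],3)+np.percentile(w[k],97))/2])
            b=np.array(b);f=np.polyfit(b[:,0],b[:,1],1)
            nd=d+f[0]*np.array([-d[1],d[0]]);c=c+f[1]*np.array([-d[1],d[0]]);d=nd/np.linalg.norm(nd)
        s=(q[:,:2]-c)@d;w=(q[:,:2]-c)@np.array([-d[1],d[0]]);k=(s>s.min()+82)&(s<s.min()+100)
        if s.max()-s.min()<80: continue
        o=c+(np.percentile(s,.3)+30)*d+np.array(OFF)
        out.append(dict(n=len(q),origin=o.round(1),yaw=round(float(np.degrees(np.arctan2(d[1],d[0]))),1),bw=round(float(np.percentile(w[k],98)-np.percentile(w[k],2)),1),L=round(float(np.ptp(s)),1)))
    return out
E
python3 - <<'E'
from h import *
V=View('wrist');cv2.imwrite('pics/w6.png',V.top(360,660,-380,260,0.8,5));plan([480,-60,330],down(0))
for b in bit(V,-380,300): print(b)
r=rect(V,560,660,-370,-40,25,34);print('rail',r,'jaws',rect(V,560,660,-355,-80,40,55),'post',rect(V,560,660,-370,-30,55,80))
E
```

```text
t 18.9 pos [479.65 -59.35 329.22] rot units (tool) [-0.01 -0.03  0.01] then shift cm [-0.03 -0.06 -0.08]
{'n': 1892, 'origin': array([424.1, 215.6]), 'yaw': -10.7, 'bw': 32.8, 'L': 135.2}
{'n': 2014, 'origin': array([ 424.9, -100.8]), 'yaw': 10.3, 'bw': 38.2, 'L': 143.3}
{'n': 1254, 'origin': array([ 428.9, -310.2]), 'yaw': 14.7, 'bw': 21.1, 'L': 119.5}
{'n': 1414, 'origin': array([435.4, 107.2]), 'yaw': -7.5, 'bw': 27.2, 'L': 126.5}
rail [ 601.4 -200.1  298.9   31.3   88.5   30.4] jaws [ 601.  -200.   225.2   21.6   88.4   47.4] post [604.1 -62.   21.   19.1  52.9  69.9]
```

Run:
```python
from h import *
plan([428.9,-310.2,110],down(14.7))
```

```text
t 18.9 pos [479.65 -59.35 329.22] rot units (tool) [-0.01 -0.03 -2.44] then shift cm [ 11.27 -22.98  21.92]
```

Emit:
carry_out --commands "0 0 0 0 0 -0.82 4;0 0 0 0 0 -0.82 4;0 0 0 0 0 -0.8 4;1.13 -2.3 2.19 0 0 0 4;1.13 -2.3 2.19 0 0 0 4;1.13 -2.3 2.19 0 0 0 4;1.13 -2.3 2.19 0 0 0 4;1.13 -2.3 2.19 0 0 0 4;1.13 -2.3 2.19 0 0 0 4;1.13 -2.3 2.19 0 0 0 4;1.13 -2.3 2.19 0 0 0 4;1.13 -2.3 2.19 0 0 0 4;1.13 -2.3 2.19 0 0 0 4;0 0 0 0 0 0 4;0 0 0 0 0 0 4;0 0 0 0 0 0 4"

```text
t: 20.23
position: [428.6, -310.4, 110.4]
eef_rot: [-0.128, 0.992, -0.0, -0.002]
ft_force: [-0.0, -0.7, -0.6]
grip_width: 39.6
finger_force: 0.0
```

Run:
```python
from h import *
V=View('wrist')
bs=bit(V,-380,-260);print(bs)
b=bs[0];plan([*b['origin'],20],down(b['yaw']))
```

```text
[{'n': 2946, 'origin': array([ 428.5, -311. ]), 'yaw': 14.7, 'bw': 21.4, 'L': 119.4}]
t 20.3 pos [ 429.17 -310.14  111.06] rot units (tool) [-0.   -0.03  0.02] then shift cm [ 0.09 -0.07  9.11]
```

Emit:
carry_out --commands "0.1 -0.05 2.5 0 0 0 4;0 0 2.5 0 0 0 4;0 0 2.5 0 0 0 4;0 0 1.6 0 0 0 4;0 0 0 0 0 0 4;0 0 0 0 0 0 4;0 0 0 0 0 0 0.3;0 0 0 0 0 0 0.3;0 0 0 0 0 0 0.3;0 0 0 0 0 0 0.3;0 0 0 0 0 0 0.3;0 0 0 0 0 0 0.3" --squeeze 110

```text
t: 21.28
position: [428.3, -312.7, 22.3]
eef_rot: [-0.128, 0.992, -0.001, -0.0]
ft_force: [-1.4, 1.2, 6.9]
grip_width: 5.0
finger_force: 107.1
```

Emit:
carry_out --commands "0 0 -1 0 0 0 0.3;0 0 -2.5 0 0 0 0.3;0 0 -3 0 0 0 0.3;0 0 -3 0 0 0 0.3;0 0 -2.5 0 0 0 0.3;0 0 0 0 0 0 0.3;0 0 0 0 0 0 0.3"

```text
t: 21.87
position: [428.5, -312.6, 142.6]
eef_rot: [-0.128, 0.992, -0.002, 0.001]
ft_force: [0.2, 0.1, -0.8]
grip_width: 5.4
finger_force: 106.2
```

```bash
cat >> h.py <<'E'
RC=np.array([601.9,-199.0]);RU=np.array([.0262,.9997]);RX=np.array([.9997,-.0262])
def clip(off,xr): return RC+off*RU+xr*RX
def held(V):
    """bit in hand, in tool frame: top surface of shank/blade; forward is -x"""
    s=ctrl.observe();T=R.from_quat(s['eef_rot']).as_matrix();Q=(V.P-s['position'])@T
    m=(V.d>0)&(Q[...,2]>-2)&(Q[...,2]<30)&(abs(Q[...,1])<30)&(Q[...,0]>-130)&(Q[...,0]<60)
    q=Q[m]
    for a in range(-110,50,10):
        k=q[(q[:,0]>=a)&(q[:,0]<a+10)]
        if len(k)>5: print(a,len(k),'y',np.percentile(k[:,1],[3,50,97]),'z',np.percentile(k[:,2],[5,50]))
E
python3 - <<'E'
from h import *
s=ctrl.observe();print(s['grip_width'],s['finger_force'])
V=View('wrist');held(V)
plan([*clip(100,-22),120],down(-1.5))
E
```

```text
5.399360795356238 106.21012999210507
-70 175 y [-7.74 -0.88  5.47] z [11.85 12.72]
-60 472 y [-7.63 -1.35  5.38] z [11.79 12.64]
-50 390 y [-7.08 -1.32  4.9 ] z [10.12 11.6 ]
-40 253 y [-4.07 -0.85  1.92] z [ 9.84 10.63]
-30 255 y [-4.   -1.28  1.87] z [ 9.84 10.62]
-20 235 y [-3.49 -1.26  1.39] z [ 9.86 10.73]
-10 270 y [-3.62 -1.03  1.62] z [-1.23 10.66]
0 720 y [-16.35  -0.81  14.31] z [-1.    5.34]
10 1013 y [-9.42 -1.21  7.46] z [-0.8   9.97]
20 663 y [-5.68 -0.79  3.73] z [ 9.96 11.18]
30 7 y [-3.28  0.04  1.54] z [11.71 14.64]
t 21.9 pos [ 427.69 -311.99  141.23] rot units (tool) [-0.02 -0.01  2.7 ] then shift cm [-14.92  21.75   2.12]
```

Run:
```python
from h import *
V=View('wrist');cv2.imwrite('pics/w7.png',V.img[60:480,100:540])
```

```text
(no output)
```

View pics/w7.png

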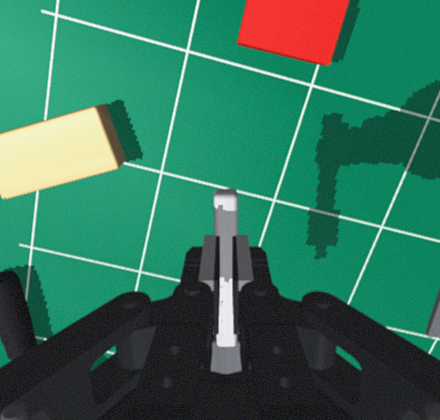

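Emit:
carry_out --commands "0 0 0 0 0 0.9 0.3;0 0 0 0 0 0.9 0.3;0 0 0 0 0 0.9 0.3;-1.66 2.42 0.23 0 0 0 0.3;-1.66 2.42 0.23 0 0 0 0.3;-1.66 2.42 0.23 0 0 0 0.3;-1.66 2.42 0.23 0 0 0 0.3;-1.66 2.42 0.23 0 0 0 0.3;-1.66 2.42 0.23 0 0 0 0.3;-1.66 2.42 0.23 0 0 0 0.3;-1.66 2.42 0.23 0 0 0 0.3;-1.66 2.42 0.23 0 0 0 0.3;0 0 0 0 0 0 0.3;0 0 0 0 0 0 0.3;0 0 0 0 0 0 0.3"

```text
t: 23.22
position: [581.3, -99.3, 117.8]
eef_rot: [0.014, 1.0, -0.001, -0.003]
ft_force: [-0.2, -1.2, -0.5]
grip_width: 5.1
finger_force: 106.3
```

Run:
```python
from h import *
s=ctrl.observe();print(s['grip_width'],s['finger_force'])
V=View('wrist');print('jaws vis',rect(V,570,640,-355,-80,41,53),'rail',rect(V,560,660,-370,-40,26,34))
cv2.imwrite('pics/w8.png',V.img)
plan([*clip(100,-22),72],down(-1.5))
```

```text
5.082570357835365 106.26059993170202
jaws vis [ 601.2 -191.3  208.2   22.2   88.4   47.1] rail [ 601.5 -182.7  265.4   30.5   88.5   30.3]
t 23.3 pos [ 581.3  -100.02  118.19] rot units (tool) [-0.03 -0.04 -0.02] then shift cm [-0.12  0.16  4.62]
```

View pics/w8.png

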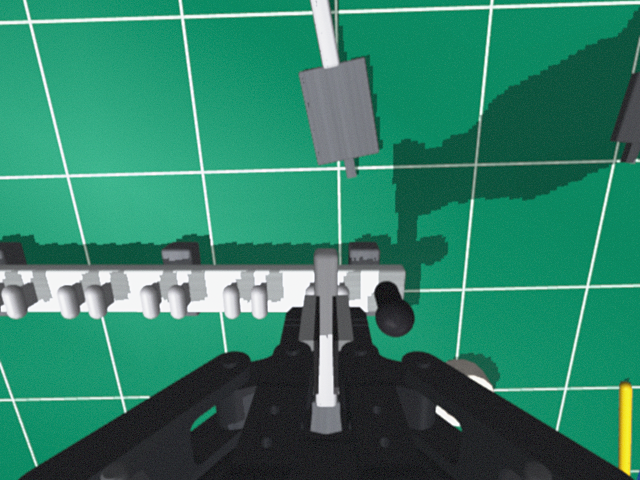

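Emit:
carry_out --commands "-0.1 0.13 1.5 0 0 0 0.3;0 0 1.5 0 0 0 0.3;0 0 1.6 0 0 0 0.3;0 0 0 0 0 0 0.3;0 0 0 0 0 0 0.3;0 0 0 0 0 0 0.3"

```text
t: 23.77
position: [583.2, -98.1, 72.8]
eef_rot: [0.014, 1.0, -0.001, -0.002]
ft_force: [0.6, -0.2, -0.8]
grip_width: 5.2
finger_force: 106.3
```

Run:
```python
from h import *
plan([*clip(100,-22),50.5],down(-1.5))
```

```text
t 23.8 pos [583.22 -98.13  72.79] rot units (tool) [-0.02 -0.03 -0.02] then shift cm [ 0.07 -0.03  2.23]
```

Emit:
carry_out --commands "0.07 0 0.5 0 0 0 0.3;0 0 0.5 0 0 0 0.3;0 0 0.4 0 0 0 0.3;0 0 0.4 0 0 0 0.3;0 0 0.3 0 0 0 0.3;0 0 0 0 0 0 0.3;0 0 0 0 0 0 0.3"

```text
t: 24.35
position: [582.7, -98.0, 52.3]
eef_rot: [0.014, 1.0, -0.001, -0.001]
ft_force: [-1.2, -0.9, 5.0]
grip_width: 5.3
finger_force: 107.0
```

Emit:
carry_out --commands "0 0 0.1 0 0 0 0.3;0 0 0.1 0 0 0 0.3;0 0 0 0 0 0 0.3;0 0 0 0 0 0 0.3"

```text
t: 24.68
position: [582.8, -98.2, 51.9]
eef_rot: [0.014, 1.0, -0.001, -0.001]
ft_force: [-5.3, -0.7, 19.2]
grip_width: 5.3
finger_force: 109.0
```

Run:
```python
from h import *
s=ctrl.observe();print(s['position'],s['ft_force'],s['moment'])
V=View('wrist');held(V)
```

```text
[582.85 -98.16  51.88] [-5.27 -0.73 19.22] [-0.12  1.21 -0.03]
-70 88 y [-6.91 -0.66  5.89] z [12.24 12.93]
-60 487 y [-7.14 -0.88  5.82] z [11.95 12.86]
-50 402 y [-6.61 -0.4   5.4 ] z [10.56 12.24]
-40 282 y [-4.09 -0.84  3.1 ] z [10.4  11.24]
-30 430 y [-29.3   -0.38  28.81] z [10.62 12.05]
-20 957 y [-29.31   0.51  29.67] z [11.01 21.21]
-10 1038 y [-29.23   0.07  29.13] z [10.41 21.89]
0 769 y [-15.94  -0.36  14.83] z [-0.71  6.11]
10 1063 y [-9.04 -0.75  7.96] z [-0.91 11.11]
20 584 y [-5.27 -0.34  4.19] z [11.58 12.66]
30 116 y [-4.27 -0.74  3.23] z [12.7  15.88]
```

Emit:
carry_out --commands "0 0 0 0 0 0 2;0 0 0 0 0 0 2;0 0 0 0 0 0 2;0 0 0 0 0 0 2;0 0 -1 0 0 0 2;0 0 -2 0 0 0 2;0 0 -3 0 0 0 2;0 0 -3 0 0 0 2;0 0 -3 0 0 0 3;0 0 -3 0 0 0 4;0 0 0 0 0 0 4;0 0 0 0 0 0 4"

```text
t: 25.73
position: [584.1, -97.3, 202.1]
eef_rot: [0.013, 1.0, -0.001, 0.001]
ft_force: [-0.1, 1.1, 0.1]
grip_width: 39.6
finger_force: 0.0
```

```bash
cat >> h.py <<'E'
def onrail(V,off):
    """profile of a clipped bit along rail x: mid y offset from clip, z above bar"""
    d=V.P[...,:2]-RC+np.array([.7,1.0]);a=d@RX;b=d@RU-off;z=V.P[...,2]
    for x in range(-60,100,10):
        m=(V.d>0)&(a>x)&(a<x+10)&(abs(b)<(6.5 if x<23 else 22))&(z>33)&(z<(44 if not -12<=x<10 else 60))
        if m.sum()>5: print('  x',x,m.sum(),'y %.1f..%.1f'%tuple(np.percentile(b[m],[3,97])),'z %.1f'%(np.median(z[m])-30))
E
python3 - <<'E'
from h import *
V=View('wrist');onrail(V,100)
for b in bit(V,-380,300): print(b)
plan([435.4,107.2,110],down(-7.5))
E
```

```text
x -60 31 y -3.8..4.2 z 8.4
  x -50 161 y -4.6..5.0 z 10.0
  x -40 159 y -4.7..5.0 z 10.1
  x -30 156 y -4.8..5.0 z 10.0
  x -20 146 y -4.9..5.1 z 10.1
  x -10 195 y -6.4..5.8 z 11.2
  x 0 170 y -6.5..5.8 z 11.0
  x 10 117 y -4.3..4.3 z 10.2
  x 20 137 y -6.1..6.0 z 9.0
  x 30 265 y -10.5..10.4 z 8.3
  x 40 257 y -10.6..10.5 z 8.4
  x 50 169 y -9.9..9.7 z 8.3
  x 60 57 y -2.9..2.5 z 7.9
{'n': 4510, 'origin': array([447.3, -96.8]), 'yaw': 10.2, 'bw': 38.2, 'L': 121.3}
{'n': 3440, 'origin': array([452.6, 104.8]), 'yaw': -7.5, 'bw': 27.0, 'L': 110.2}
t 25.8 pos [583.14 -96.92 200.55] rot units (tool) [-0.01 -0.01  1.  ] then shift cm [17.31 18.31  9.05]
```

Emit:
carry_out --commands "0 0 0 0 0 1 4;2.16 2.29 1.13 0 0 0 4;2.16 2.29 1.13 0 0 0 4;2.16 2.29 1.13 0 0 0 4;2.16 2.29 1.13 0 0 0 4;2.16 2.29 1.13 0 0 0 4;2.16 2.29 1.13 0 0 0 4;2.16 2.29 1.13 0 0 0 4;2.16 2.29 1.13 0 0 0 4;0 0 0 0 0 0 4;0 0 0 0 0 0 4;0 0 0 0 0 0 4"

```text
t: 26.78
position: [435.6, 106.3, 109.1]
eef_rot: [0.066, 0.998, -0.002, -0.001]
ft_force: [0.6, 0.3, 0.4]
grip_width: 40.4
finger_force: 0.0
```

Run:
```python
from h import *
V=View('wrist')
bs=bit(V,40,170);print(bs)
b=bs[0];plan([*b['origin'],20],down(b['yaw']))
```

```text
[{'n': 3687, 'origin': array([434.3, 107.9]), 'yaw': -7.2, 'bw': 26.9, 'L': 127.1}]
t 26.8 pos [436.1  105.89 109.43] rot units (tool) [-0.03 -0.02 -0.07] then shift cm [0.2  0.18 8.94]
```

Emit:
carry_out --commands "0.2 0.18 2.5 0 0 -0.07 4;0 0 2.5 0 0 0 4;0 0 2.5 0 0 0 4;0 0 1.45 0 0 0 4;0 0 0 0 0 0 4;0 0 0 0 0 0 4;0 0 0 0 0 0 0.3;0 0 0 0 0 0 0.3;0 0 0 0 0 0 0.3;0 0 0 0 0 0 0.3;0 0 0 0 0 0 0.3;0 0 0 0 0 0 0.3" --squeeze 110

```text
t: 27.83
position: [434.7, 108.7, 21.4]
eef_rot: [0.062, 0.998, -0.0, 0.0]
ft_force: [-1.6, -1.5, 8.5]
grip_width: 5.5
finger_force: 108.5
```

Emit:
carry_out --commands "0 0 -1 0 0 0 0.3;0 0 -2.5 0 0 0 0.3;0 0 -3 0 0 0 0.3;0 0 -3 0 0 0 0.3;0 0 -2.5 0 0 0 0.3;0 0 0 0 0 0 0.3;0 0 0 0 0 0 0.3"

```text
t: 28.42
position: [434.6, 109.9, 141.7]
eef_rot: [0.062, 0.998, 0.0, 0.0]
ft_force: [0.0, 0.6, -1.5]
grip_width: 5.5
finger_force: 108.4
```

Run:
```python
from h import *
s=ctrl.observe();print(s['grip_width'],s['finger_force'])
V=View('wrist');held(V)
plan([*clip(50,-22),115],down(-1.5))
```

```text
5.489975520354472 108.40429258067161
-70 152 y [-7.33 -0.56  6.26] z [11.39 12.16]
-60 482 y [-6.8  -0.54  6.2 ] z [11.37 12.11]
-50 397 y [-6.25 -0.07  5.67] z [ 9.61 11.3 ]
-40 270 y [-3.73 -0.51  3.15] z [ 9.29 10.11]
-30 258 y [-3.2  -0.05  2.64] z [ 9.17 10.14]
-20 248 y [-2.7  -0.04  2.34] z [ 9.31 10.09]
-10 293 y [-2.95 -0.45  2.45] z [3.04 9.88]
0 729 y [-15.67  -0.03  15.17] z [-1.07  6.39]
10 1027 y [-8.82 -0.42  8.31] z [-0.96  9.48]
20 638 y [-4.89 -0.    4.54] z [ 9.28 10.43]
30 68 y [-3.23 -0.2   2.92] z [10.94 14.18]
t 28.5 pos [433.71 109.58 140.61] rot units (tool) [-0.01 -0.02 -0.93] then shift cm [-15.42 -25.41   2.56]
```

Emit:
carry_out --commands "0 0 0 0 0 -0.93 0.3;-1.54 -2.54 0.25 0 0 0 0.3;-1.54 -2.54 0.25 0 0 0 0.3;-1.54 -2.54 0.25 0 0 0 0.3;-1.54 -2.54 0.25 0 0 0 0.3;-1.54 -2.54 0.25 0 0 0 0.3;-1.54 -2.54 0.25 0 0 0 0.3;-1.54 -2.54 0.25 0 0 0 0.3;-1.54 -2.54 0.25 0 0 0 0.3;-1.54 -2.54 0.25 0 0 0 0.3;-1.54 -2.54 0.25 0 0 0 0.3;0 0 0 0 0 0 0.3;0 0 0 0 0 0 0.3;0 0 0 0 0 0 0.3"

```text
t: 29.63
position: [579.7, -148.6, 113.7]
eef_rot: [0.014, 1.0, -0.001, -0.003]
ft_force: [-0.3, 0.8, -0.9]
grip_width: 5.7
finger_force: 108.5
```

Run:
```python
from h import *
s=ctrl.observe();print(s['grip_width'],s['finger_force'])
plan([*clip(50,-22),72],down(-1.5))
```

```text
5.655119705919433 108.48326140316203
t 29.6 pos [ 579.68 -148.58  113.67] rot units (tool) [-0.01 -0.05 -0.01] then shift cm [-0.15  0.02  4.17]
```

Emit:
carry_out --commands "-0.15 0 1.5 0 0 0 0.3;0 0 1.5 0 0 0 0.3;0 0 1.1 0 0 0 0.3;0 0 0 0 0 0 0.3;0 0 0 0 0 0 0.3;0 0 0 0 0 0 0.3"

```text
t: 30.13
position: [582.4, -149.3, 74.1]
eef_rot: [0.013, 1.0, -0.001, -0.001]
ft_force: [-0.3, -0.3, 0.4]
grip_width: 5.6
finger_force: 108.5
```

Run:
```python
from h import *
V=View('wrist');held(V)
plan([*clip(50,-22),50],down(-1.5))
```

```text
-70 112 y [-7.38 -0.48  6.1 ] z [13.42 14.12]
-60 475 y [-7.   -0.24  6.04] z [13.04 13.9 ]
-50 400 y [-6.46 -0.23  5.51] z [11.48 13.44]
-40 285 y [-4.14 -0.67  3.  ] z [10.88 11.82]
-30 257 y [-3.36 -0.22  2.49] z [10.9 11.7]
-20 248 y [-3.29 -0.64  2.43] z [10.91 11.68]
-10 290 y [-3.1  -0.62  2.29] z [ 3.83 11.56]
0 784 y [-15.88  -0.19  15.11] z [-1.2   7.04]
10 1058 y [-9.   -0.18  8.17] z [-0.83 10.81]
20 569 y [-5.08 -0.17  4.39] z [10.75 11.84]
30 208 y [-4.54 -0.17  3.99] z [11.52 14.16]
t 30.2 pos [ 582.69 -149.45   74.53] rot units (tool) [-0.02 -0.02 -0.01] then shift cm [0.15 0.1  2.45]
```

Emit:
carry_out --commands "0.1 0.07 0.5 0 0 0 0.3;0 0 0.5 0 0 0 0.3;0 0 0.5 0 0 0 0.3;0 0 0.4 0 0 0 0.3;0 0 0.4 0 0 0 0.3;0 0 0.1 0 0 0 0.3;0 0 0 0 0 0 0.3;0 0 0 0 0 0 0.3"

```text
t: 30.85
position: [581.5, -148.9, 51.3]
eef_rot: [0.014, 1.0, -0.001, -0.001]
ft_force: [-2.9, 0.9, 11.9]
grip_width: 5.4
finger_force: 110.3
```

Emit:
carry_out --commands "0 0 0.1 0 0 0 0.3;0 0 0.05 0 0 0 0.3;0 0 0 0 0 0 0.3;0 0 0 0 0 0 2;0 0 0 0 0 0 2;0 0 0 0 0 0 2;0 0 0 0 0 0 2;0 0 -1 0 0 0 2;0 0 -2 0 0 0 2;0 0 -3 0 0 0 2;0 0 -3 0 0 0 2;0 0 -3 0 0 0 3;0 0 -3 0 0 0 4;0 0 0 0 0 0 4;0 0 0 0 0 0 4"

```text
t: 32.1
position: [582.7, -148.6, 200.9]
eef_rot: [0.013, 1.0, -0.001, 0.001]
ft_force: [0.0, 0.1, -0.4]
grip_width: 39.8
finger_force: 0.0
```

Run:
```python
from h import *
V=View('wrist');onrail(V,50);print();onrail(V,100)
plan([424.1,215.6,110],down(-10.7))
```

```text
x -60 42 y -4.3..4.2 z 9.3
  x -50 147 y -4.4..4.4 z 10.1
  x -40 144 y -4.4..4.4 z 10.1
  x -30 144 y -4.5..4.5 z 10.3
  x -20 140 y -4.6..4.5 z 10.3
  x -10 197 y -6.1..6.0 z 11.3
  x 0 167 y -6.2..6.1 z 11.4
  x 10 130 y -4.8..4.6 z 10.2
  x 20 144 y -5.7..6.3 z 8.8
  x 30 338 y -12.8..12.5 z 8.4
  x 40 326 y -13.7..12.8 z 8.4
  x 50 312 y -13.6..12.6 z 8.4
  x 60 133 y -13.2..11.8 z 8.1
  x 70 40 y -3.4..2.0 z 7.9

  x -60 27 y -4.2..4.1 z 8.8
  x -50 169 y -4.8..4.6 z 10.0
  x -40 160 y -4.8..4.4 z 10.2
  x -30 157 y -4.9..4.7 z 10.2
  x -20 153 y -4.9..4.7 z 10.1
  x -10 197 y -5.8..6.2 z 10.9
  x 0 173 y -6.3..6.1 z 11.0
  x 10 130 y -4.9..4.4 z 10.2
  x 20 146 y -5.8..6.2 z 9.0
  x 30 272 y -11.1..10.0 z 8.2
  x 40 172 y -11.0..10.1 z 8.3
  x 50 28 y -11.2..10.6 z 7.9
t 32.1 pos [ 581.79 -148.06  199.22] rot units (tool) [-0.02 -0.01  1.53] then shift cm [22.25 32.81  8.92]
```

Emit:
carry_out --commands "0 0 0 0 0 0.77 4;0 0 0 0 0 0.76 4;1.85 2.73 0.74 0 0 0 4;1.85 2.73 0.74 0 0 0 4;1.85 2.73 0.74 0 0 0 4;1.85 2.73 0.74 0 0 0 4;1.85 2.73 0.74 0 0 0 4;1.85 2.73 0.74 0 0 0 4;1.85 2.73 0.74 0 0 0 4;1.85 2.73 0.74 0 0 0 4;1.85 2.73 0.74 0 0 0 4;1.85 2.73 0.74 0 0 0 4;1.85 2.73 0.74 0 0 0 4;1.85 2.73 0.74 0 0 0 4;0 0 0 0 0 0 4;0 0 0 0 0 0 4;0 0 0 0 0 0 4"

```text
t: 33.57
position: [423.9, 213.8, 108.8]
eef_rot: [0.093, 0.996, -0.002, -0.002]
ft_force: [-0.5, 0.2, 0.0]
grip_width: 39.7
finger_force: 0.0
```

Run:
```python
from h import *
V=View('wrist')
bs=bit(V,150,290);print(bs)
b=bs[0];plan([*b['origin'],20],down(b['yaw']))
```

```text
[{'n': 4512, 'origin': array([422.5, 216.8]), 'yaw': -10.5, 'bw': 32.5, 'L': 135.4}]
t 33.6 pos [424.37 213.39 109.14] rot units (tool) [-0.04 -0.02 -0.05] then shift cm [0.25 0.3  8.91]
```

Emit:
carry_out --commands "0.2 0.3 2.5 0 0 -0.05 4;0 0 2.5 0 0 0 4;0 0 2.5 0 0 0 4;0 0 1.4 0 0 0 4;0 0 0 0 0 0 4;0 0 0 0 0 0 4;0 0 0 0 0 0 0.3;0 0 0 0 0 0 0.3;0 0 0 0 0 0 0.3;0 0 0 0 0 0 0.3;0 0 0 0 0 0 0.3;0 0 0 0 0 0 0.3" --squeeze 110

```text
t: 34.62
position: [423.5, 218.0, 21.9]
eef_rot: [0.091, 0.996, -0.0, -0.0]
ft_force: [-1.3, -2.1, 7.6]
grip_width: 5.3
finger_force: 108.5
```

Emit:
carry_out --commands "0 0 -1 0 0 0 0.3;0 0 -2.5 0 0 0 0.3;0 0 -3 0 0 0 0.3;0 0 -3 0 0 0 0.3;0 0 -2.5 0 0 0 0.3;0 0 0 0 0 0 0.3;0 0 0 0 0 0 0.3"

```text
t: 35.2
position: [423.4, 219.0, 142.3]
eef_rot: [0.09, 0.996, 0.001, -0.0]
ft_force: [-0.2, 0.3, -1.2]
grip_width: 5.0
finger_force: 108.0
```

Run:
```python
from h import *
s=ctrl.observe();print(s['grip_width'],s['finger_force'])
V=View('wrist');held(V)
plan([*clip(0,-22),115],down(-1.5))
```

```text
5.015535177793606 108.01400029566139
-70 176 y [-6.78 -0.19  6.42] z [11.8  12.79]
-60 477 y [-6.67 -0.42  6.31] z [11.94 12.68]
-50 384 y [-6.12 -0.17  5.79] z [10.08 12.14]
-40 257 y [-3.16  0.07  2.84] z [ 9.76 10.64]
-30 260 y [-3.08 -0.14  2.79] z [ 9.73 10.67]
-20 228 y [-2.57 -0.34  2.3 ] z [ 9.63 10.5 ]
-10 287 y [-2.77  0.09  2.5 ] z [-0.36 10.37]
0 731 y [-15.47  -0.31  15.23] z [-1.19  5.45]
10 1024 y [-8.55 -0.29  8.37] z [-0.79  9.77]
20 575 y [-4.76  0.13  4.68] z [ 9.59 10.65]
30 156 y [-3.92  0.14  4.17] z [10.58 13.63]
t 35.2 pos [422.58 218.6  141.08] rot units (tool) [-0.01 -0.02 -1.48] then shift cm [-16.82 -41.28   2.61]
```

Emit:
carry_out --commands "0 0 0 0 0 -0.74 0.3;0 0 0 0 0 -0.74 0.3;-1.2 -2.95 0.18 0 0 0 0.3;-1.2 -2.95 0.18 0 0 0 0.3;-1.2 -2.95 0.18 0 0 0 0.3;-1.2 -2.95 0.18 0 0 0 0.3;-1.2 -2.95 0.18 0 0 0 0.3;-1.2 -2.95 0.18 0 0 0 0.3;-1.2 -2.95 0.18 0 0 0 0.3;-1.2 -2.95 0.18 0 0 0 0.3;-1.2 -2.95 0.18 0 0 0 0.3;-1.2 -2.95 0.18 0 0 0 0.3;-1.2 -2.95 0.18 0 0 0 0.3;-1.2 -2.95 0.18 0 0 0 0.3;-1.2 -2.95 0.18 0 0 0 0.3;-1.2 -2.95 0.18 0 0 0 0.3;0 0 0 0 0 0 0.3;0 0 0 0 0 0 0.3;0 0 0 0 0 0 0.3"

```text
t: 36.83
position: [578.6, -198.7, 114.2]
eef_rot: [0.014, 1.0, -0.0, -0.003]
ft_force: [0.4, 0.7, -1.1]
grip_width: 5.1
finger_force: 108.0
```

Run:
```python
from h import *
s=ctrl.observe();print(s['grip_width'],s['finger_force'])
plan([*clip(0,-22),73],down(-1.5))
```

```text
5.070647345195824 108.02053527440876
t 36.8 pos [ 578.57 -198.72  114.23] rot units (tool) [-0.01 -0.05 -0.01] then shift cm [-0.13  0.03  4.12]
```

Emit:
carry_out --commands "-0.13 0.03 1.5 0 0 0 0.3;0 0 1.5 0 0 0 0.3;0 0 1.1 0 0 0 0.3;0 0 0 0 0 0 0.3;0 0 0 0 0 0 0.3;0 0 0 0 0 0 0.3"

```text
t: 37.33
position: [581.0, -199.1, 74.7]
eef_rot: [0.013, 1.0, -0.001, -0.001]
ft_force: [-0.0, -0.4, -0.6]
grip_width: 5.5
finger_force: 108.0
```

Run:
```python
from h import *
s=ctrl.observe();print(s['grip_width'],s['finger_force'],s['ft_force'])
plan([*clip(0,-22),50.5],down(-1.5))
```

```text
5.524307155702938 108.04326420184225 [-0.02 -0.39 -0.57]
t 37.3 pos [ 581.03 -199.13   74.73] rot units (tool) [-0.02 -0.02 -0.  ] then shift cm [0.11 0.07 2.42]
```

Emit:
carry_out --commands "0.1 0.07 0.5 0 0 0 0.3;0 0 0.5 0 0 0 0.3;0 0 0.5 0 0 0 0.3;0 0 0.4 0 0 0 0.3;0 0 0.4 0 0 0 0.3;0 0 0.1 0 0 0 0.3;0 0 0 0 0 0 0.3;0 0 0 0 0 0 0.3"

```text
t: 38.0
position: [579.8, -198.7, 51.8]
eef_rot: [0.014, 1.0, -0.001, -0.001]
ft_force: [-4.0, 1.4, 11.6]
grip_width: 5.6
finger_force: 109.7
```

Emit:
carry_out --commands "0 0 0.1 0 0 0 0.3;0 0 0.05 0 0 0 0.3;0 0 0 0 0 0 0.3;0 0 0 0 0 0 2;0 0 0 0 0 0 2;0 0 0 0 0 0 2;0 0 0 0 0 0 2;0 0 -1 0 0 0 2;0 0 -2 0 0 0 2;0 0 -3 0 0 0 2;0 0 -3 0 0 0 2;0 0 -3 0 0 0 3;0 0 -3 0 0 0 4;0 0 0 0 0 0 4;0 0 0 0 0 0 4"

```text
t: 39.25
position: [581.3, -198.5, 201.6]
eef_rot: [0.013, 1.0, -0.001, 0.001]
ft_force: [-0.1, 0.6, -0.3]
grip_width: 39.6
finger_force: 0.0
```

Run:
```python
from h import *
V=View('wrist');onrail(V,0)
print(bit(V,-160,-40))
plan([424.9,-100.8,130],down(10.3))
```

```text
x -60 58 y -4.4..4.6 z 9.8
  x -50 162 y -4.5..5.1 z 10.0
  x -40 149 y -4.5..5.2 z 10.2
  x -30 142 y -4.6..4.4 z 10.2
  x -20 140 y -4.7..4.4 z 10.1
  x -10 199 y -6.2..6.0 z 11.2
  x 0 164 y -6.3..6.0 z 11.1
  x 10 127 y -4.9..4.5 z 10.2
  x 20 155 y -5.8..6.3 z 8.7
  x 30 397 y -16.3..15.1 z 8.3
  x 40 385 y -15.7..15.2 z 8.4
  x 50 385 y -15.9..15.3 z 8.3
  x 60 354 y -16.1..15.4 z 8.3
  x 70 68 y -3.5..2.0 z 7.9
  x 80 16 y -3.5..2.0 z 8.2
[{'n': 4766, 'origin': array([446.7, -97.2]), 'yaw': 10.9, 'bw': 38.7, 'L': 122.6}]
t 39.3 pos [ 580.37 -197.95  199.85] rot units (tool) [-0.02 -0.02 -1.97] then shift cm [13.56 12.34  6.98]
```

Emit:
carry_out --commands "0 0 0 0 0 -0.99 4;0 0 0 0 0 -0.98 4;1.94 1.76 1 0 0 0 4;1.94 1.76 1 0 0 0 4;1.94 1.76 1 0 0 0 4;1.94 1.76 1 0 0 0 4;1.94 1.76 1 0 0 0 4;1.94 1.76 1 0 0 0 4;1.94 1.76 1 0 0 0 4;0 0 1 0 0 0 4;0 0 0 0 0 0 4;0 0 0 0 0 0 4;0 0 0 0 0 0 4"

```text
t: 40.38
position: [425.5, -102.2, 119.6]
eef_rot: [-0.089, 0.996, -0.002, -0.001]
ft_force: [0.1, -0.8, 0.1]
grip_width: 40.5
finger_force: 0.0
```

Run:
```python
from h import *
V=View('wrist')
bs=bit(V,-180,-30);print(bs)
b=bs[0];plan([*b['origin'],20],down(b['yaw']))
P=V.P;d=P[...,:2]-b['origin']+[.7,1];y=np.radians(b['yaw']);a=d@[np.cos(y),np.sin(y)];w=d@[-np.sin(y),np.cos(y)]
for x in range(-30,115,12):
    m=(V.d>0)&(a>x)&(a<x+12)&(abs(w)<3);print(x,np.median(P[m][:,2]).round(1),end='; ')
```

```text
[{'n': 5006, 'origin': array([ 424.2, -101.1]), 'yaw': 10.7, 'bw': 37.9, 'L': 143.2}]
t 40.4 pos [ 425.61 -102.19  119.77] rot units (tool) [-0.03 -0.02 -0.08] then shift cm [0.12 0.13 9.98]
-30 12.7; -18 184.0; -6 12.0; 6 11.6; 18 11.1; 30 10.7; 42 8.6; 54 7.9; 66 7.4; 78 7.0; 90 6.5; 102 5.6; 114 0.8;
```

Emit:
carry_out --commands "0.1 0.13 2.5 0 0 -0.08 4;0 0 2.5 0 0.32 0 4;0 0 2.5 0 0 0 4;0 0 2.3 0 0 0 4;0 0 0 0 0 0 4;0 0 0 0 0 0 4;0 0 0 0 0 0 0.3;0 0 0 0 0 0 0.3;0 0 0 0 0 0 0.3;0 0 0 0 0 0 0.3;0 0 0 0 0 0 0.3;0 0 0 0 0 0 0.3" --squeeze 110

```text
t: 41.43
position: [422.5, -100.9, 22.2]
eef_rot: [-0.094, 0.995, -0.003, -0.017]
ft_force: [2.0, -0.4, 3.1]
grip_width: 5.1
finger_force: 108.5
```

Emit:
carry_out --commands "0 0 -1 0 0 0 0.3;0 0 -2.5 0 0 0 0.3;0 0 -3 0 0 0 0.3;0 0 -3 0 0 0 0.3;0 0 -2.5 0 0 0 0.3;0 0 0 0 0 0 0.3;0 0 0 0 0 0 0.3"

```text
t: 42.02
position: [426.1, -99.2, 142.6]
eef_rot: [-0.094, 0.995, -0.002, -0.017]
ft_force: [0.1, -0.4, -1.0]
grip_width: 5.5
finger_force: 108.4
```

Run:
```python
from h import *
s=ctrl.observe();print(s['grip_width'],s['finger_force'])
V=View('wrist');held(V)
plan([*clip(-100,-22),115],down(-1.5))
```

```text
5.495376187331382 108.36508417502046
-70 169 y [-7.2  -0.36  5.98] z [11.75 12.68]
-60 470 y [-7.11 -0.83  5.92] z [11.76 12.6 ]
-50 389 y [-6.57 -0.35  5.43] z [ 9.88 11.09]
-40 267 y [-3.58 -0.79  2.43] z [ 9.7  10.49]
-30 258 y [-3.48 -0.55  2.37] z [ 9.59 10.48]
-20 245 y [-2.99 -0.75  1.91] z [ 9.37 10.41]
-10 285 y [-3.2  -0.73  2.17] z [ 2.23 10.26]
0 739 y [-15.9   -0.3   14.95] z [-1.2   6.21]
10 1018 y [-9.   -0.69  8.02] z [-0.87  9.55]
20 617 y [-4.86 -0.28  4.24] z [ 9.49 10.81]
t 42.1 pos [425.28 -99.16 141.56] rot units (tool) [-0.04 -0.34  2.05] then shift cm [-15.72 -19.52   2.66]
```

Emit:
carry_out --commands "0 0 0 -0.02 -0.17 1.03 0.3;0 0 0 -0.02 -0.17 1.02 0.3;-1.96 -2.44 0.32 0 0 0 0.3;-1.96 -2.44 0.32 0 0 0 0.3;-1.96 -2.44 0.32 0 0 0 0.3;-1.96 -2.44 0.32 0 0 0 0.3;-1.96 -2.44 0.32 0 0 0 0.3;-1.96 -2.44 0.32 0 0 0 0.3;-1.96 -2.44 0.32 0 0 0 0.3;-1.96 -2.44 0.32 0 0 0 0.3;0 0 0 0 0 0 0.3;0 0 0 0 0 0 0.3;0 0 0 0 0 0 0.3"

```text
t: 43.15
position: [575.5, -298.5, 114.0]
eef_rot: [0.014, 1.0, 0.0, -0.002]
ft_force: [0.7, 0.5, -0.9]
grip_width: 5.2
finger_force: 108.5
```

Run:
```python
from h import *
s=ctrl.observe();print(s['grip_width'],s['finger_force'])
plan([*clip(-100,-22),74],down(-1.5))
```

```text
5.234166353572367 108.45714835217223
t 43.1 pos [ 575.5  -298.46  114.02] rot units (tool) [ 0.   -0.04 -0.01] then shift cm [-0.18  0.01  4.  ]
```

Emit:
carry_out --commands "-0.18 0.02 1.5 0 0 0 0.3;0 0 1.5 0 0 0 0.3;0 0 1 0 0 0 0.3;0 0 0 0 0 0 0.3;0 0 0 0 0 0 0.3;0 0 0 0 0 0 0.3"

```text
t: 43.65
position: [579.1, -299.1, 76.1]
eef_rot: [0.013, 1.0, -0.001, -0.0]
ft_force: [0.2, -0.3, 0.1]
grip_width: 5.2
finger_force: 108.5
```

Run:
```python
from h import *
s=ctrl.observe();print(s['grip_width'],s['finger_force'],s['ft_force'])
plan([*clip(-100,-22),50.5],down(-1.5))
```

```text
5.232040994922663 108.4843547665514 [ 0.15 -0.26  0.15]
t 43.6 pos [ 579.06 -299.07   76.14] rot units (tool) [-0.01 -0.   -0.01] then shift cm [0.18 0.06 2.56]
```

Emit:
carry_out --commands "0.18 0.06 0.5 0 0 0 0.3;0 0 0.5 0 0 0 0.3;0 0 0.5 0 0 0 0.3;0 0 0.4 0 0 0 0.3;0 0 0.4 0 0 0 0.3;0 0 0.2 0 0 0 0.3;0 0 0 0 0 0 0.3;0 0 0 0 0 0 0.3"

```text
t: 44.32
position: [577.2, -298.7, 51.6]
eef_rot: [0.014, 1.0, -0.001, -0.0]
ft_force: [-1.4, 1.0, 5.8]
grip_width: 5.5
finger_force: 109.5
```

Emit:
carry_out --commands "0 0 0.1 0 0 0 0.3;0 0 0.1 0 0 0 0.3;0 0 0 0 0 0 0.3;0 0 0 0 0 0 0.3"

```text
t: 44.65
position: [577.1, -298.9, 51.3]
eef_rot: [0.014, 1.0, -0.0, 0.0]
ft_force: [-5.0, 2.7, 17.3]
grip_width: 5.1
finger_force: 111.1
```

Emit:
carry_out --commands "0 0 0 0 0 0 2;0 0 0 0 0 0 2;0 0 0 0 0 0 2;0 0 0 0 0 0 2;0 0 -1 0 0 0 2;0 0 -2 0 0 0 2;0 0 -3 0 0 0 2;0 0 -3 0 0 0 2;0 0 -3 0 0 0 3;0 0 -3 0 0 0 4;3 2.5 -2 0 0 0 4;3 2.5 -2 0 0 0 4;3 2.5 -2 0 0 0 4;2 2.5 -2 0 0 0 4;0 0 0 0 0 0 4;0 0 0 0 0 0 4"

```text
t: 45.98
position: [474.8, -197.6, 277.6]
eef_rot: [0.012, 1.0, 0.0, 0.002]
ft_force: [0.1, -0.1, 0.4]
grip_width: 40.2
finger_force: 0.0
```

Run:
```python
from h import *
V=View('wrist')
for o in (100,50,0,-100):print(o);onrail(V,o)
cv2.imwrite('pics/w9.png',V.img)
V=View('scene');cv2.imwrite('pics/scene9.png',V.img[150:400,80:560])
```

```text
100
  x -60 23 y -3.9..3.7 z 8.3
  x -50 90 y -5.1..4.0 z 9.9
  x -40 88 y -5.1..4.2 z 10.0
  x -30 81 y -5.2..4.3 z 10.2
  x -20 81 y -5.1..4.0 z 10.1
  x -10 108 y -5.8..6.1 z 11.1
  x 0 84 y -3.9..6.2 z 11.4
  x 10 29 y -1.1..4.2 z 10.5
  x 20 10 y 2.8..6.3 z 9.4
  x 30 9 y 8.3..10.5 z 8.1
50
  x -60 34 y -4.7..3.9 z 7.2
  x -50 80 y -5.0..4.5 z 10.2
  x -40 85 y -5.2..4.1 z 10.2
  x -30 72 y -5.2..4.7 z 10.2
  x -20 45 y -5.1..0.1 z 10.2
  x -10 51 y -6.3..-0.2 z 10.7
  x 0 41 y -6.4..0.2 z 11.0
  x 10 35 y -5.4..-0.4 z 10.4
  x 20 41 y -5.7..0.1 z 9.2
  x 30 108 y -14.5..1.4 z 8.5
  x 40 118 y -14.3..3.2 z 8.6
  x 50 123 y -14.0..5.0 z 8.4
  x 60 67 y -13.8..5.3 z 8.1
  x 70 26 y -3.8..2.0 z 7.9
0
  x -60 43 y -4.1..4.6 z 9.0
  x -50 76 y -4.0..4.7 z 10.3
  x -40 75 y -4.1..4.7 z 10.3
  x -30 73 y -4.1..4.8 z 10.2
  x -20 68 y -4.1..4.8 z 10.3
  x -10 105 y -6.3..5.9 z 11.6
  x 0 87 y -6.3..5.9 z 11.4
  x 10 61 y -5.3..3.9 z 10.2
  x 20 87 y -6.5..6.2 z 9.0
  x 30 216 y -16.4..15.6 z 8.4
  x 40 211 y -17.0..14.6 z 8.4
  x 50 209 y -16.8..15.6 z 8.4
  x 60 203 y -17.2..15.9 z 8.5
  x 70 34 y -3.0..1.8 z 7.9
  x 80 6 y -2.8..1.6 z 8.0
-100
  x -60 15 y -3.4..3.6 z 7.2
  x -50 93 y -4.1..5.0 z 10.6
  x -40 88 y -4.2..5.1 z 10.7
  x -30 83 y -4.4..5.0 z 10.7
  x -20 80 y -4.1..5.0 z 10.2
  x -10 102 y -5.9..5.6 z 11.2
  x 0 70 y -6.3..1.2 z 11.2
  x 10 17 y -4.8..-1.0 z 10.4
  x 30 57 y -20.1..-10.9 z 8.4
  x 40 12 y -19.9..-15.1 z 8.4
```

View pics/w9.png

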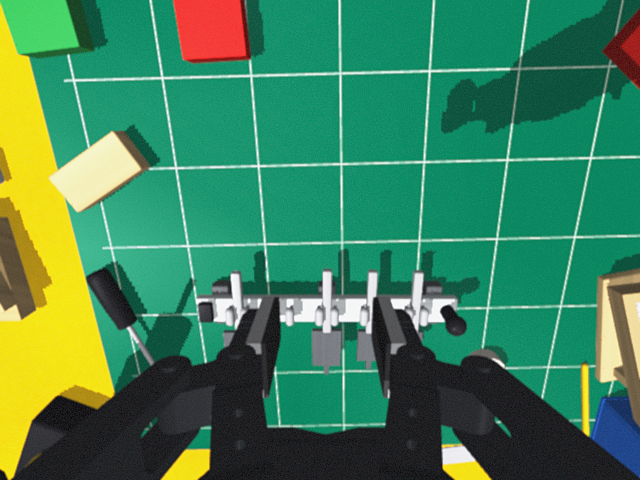

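View pics/scene9.png

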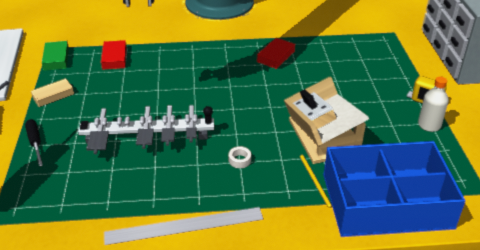

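```bash
python3 -c "
from cell import ctrl
print(ctrl.job_done())"
```

```text
the job is handed in; nothing more can be done
None
```

The drilling station is set up and handed in at about 46 s, with no verdict returned: the blank and then the guide slid fully home in the jig corner. The four bits present (22, 28, 34 and 40 mm; no 16 mm bit was seen) are clipped in order from the round-headed post, with the clip before the 40 mm bit left empty.

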